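Make up the ring-making and doming kits in their fitted trays

ROBOT

A 7-joint arm with a two-finger parallel gripper is mounted at the origin on a cart in front of the work surface, level with it; the furniture and walls round the work are solid. World frame = base frame: x ahead of the robot, y to its left, z up, the work surface at z = 0. Lengths are in m, angles in rad, forces in N, time in s.
With the tool pointing down it reaches from about 0.425 to 0.95 m from the base axis. Payload 4.7 kg.
Tool frame: the origin (TCP) lies between the finger pads; the fingertips stand 19 mm ahead of it and the grasp point (between the pads) is the TCP; z points along the fingers, y is the direction in which the jaws open and shut (so a half turn about z gives the same grasp; the last joint's range is limited). The gripper opens to 85 mm and grips with 20 to 120 N. Pads are 22 mm wide; open, the fingers measure 114 mm over their backs; the gripper's body (76 mm by 85 mm) begins 54 mm behind the grasp point. The pads swing forward as they close: fully open they stand 13 mm farther back than shut.
Start: joints at [1.078, 0.469, -0.049, 1.532, 0.024, 1.141, -0.082], TCP at [0.302, -0.604, 0.25] pointing down, gripper open.
Joint ranges: [-2.59, 2.59], [-0.33, 1.99], [-1.39, 1.29], [0.1, 2.45], [-1.04, 4.18], [0.21, 1.99], [-2.66, 2.66]. Speed limits (rad/s): [2.57, 2.57, 3.14, 3.14, 3.14, 3.14, 3.14].

INTERFACE

Orientations are given as a unit quaternion [x, y, z, w].
In Python, from workcell import r, viewer gives the robot as it stands. The module is installed in compiled form; this text tells all that it offers.
- The arm moves only by the tool carry_out, never from a script. Its arguments are lists of equal length, an entry for each row: "dp": the shift along the tool's x, y, z in m, a list of three; "turn": the turn, a rotation vector about the tool's x, y, z in degrees, a list of three. A call has 1 to 10 rows; each row shifts and turns the pose as measured when the row begins, along the tool's axes as they then stand; what a row does not reach is not made up. A row lasts 1/8 s, in which the tool goes at most 62.5 mm and 10.7 degrees, less where a joint would pass 70% of its speed; a pose out of reach is approached as far as the arm can. A call with a gripper value outside its range is refused whole. "fingers" is the closure, from -1 (fully open) to 1 (shut), so that 0 is half open, set as the call begins (left out, the last holds). The fingers move at their own pace and stop on an object; the grip force is fixed at half the most. Time passes only in rows, so rows that do not move let the fingers close. It gives the time, the measured TCP pose, the force and the opening at its end, in the units of the state.
- r.sense(): the state, without advancing time (a new reading comes with each control period).
- viewer.read_camera(name): name is "scene" or "top" or "wrist"; returns a dict with "img" (420x560x3 uint8, red, green, blue), "mtx" (3x3 intrinsics, pixels), "R" (3x3) and "t" (3): a world point X has camera coordinates R X + t. Camera axes: x right, y down, z forward; pixel columns grow to the right and rows downward; lengths in m; the calibration is good to about 2 mm. A picture is of the moment at which its call begins. There is no depth.
- r.job_done(): hands the job in, once; it reports no verdict.
The state is a dict: "time": time; "qpos": joint angles; "joint_velocities": joint speeds; "joint_torque": joint torques, N m; "tool_pos": TCP position; "orientation": TCP orientation; "ft_force": force on the tool from outside, world axes, zero at the start; "torque": the same for the moment, N m; "gripper_width": finger opening in m.
Only numpy, scipy, OpenCV 4.12 (cv2) and the standard library are available. Lean on these libraries where they do the work, as an engineer would, in place of code of your own. Each camera call takes 0.05 s, during which the arm holds its last target.

TASK

Make up the two kits for the bench jewellers from the stock on the bench. Ring-making kit: lay the ring clamp flat in the long groove and the block of saw wax flat in the oblong pocket of its tray, and stand the brass tube over the steel pin. Doming kit: set the brass dapping block down in the square pocket of the other tray and stand the thick punch, foot down as it stands now, in the bored punch stand. Leave the thin punch standing where it is, in the stock.

Things in the scene. Friction and masses are not known exactly. Their poses are not given: they have to be found in the camera images.
- ring_tray: Fixed dark wooden board 156 (x) x 180 (y) x 16 mm plus 8 mm rounded edge, origin centre of underside, left or right place. Recesses 5 mm deep (felt floors at z 11 mm): groove 40 (x) x 162 (y) mm centred at x -50, y 0 for the clamp; pocket 58 (x) x 44 (y) mm at x 40, y -45 for the wax. At x 40, y 45 a steel pin 10 mm thick, z 16 to 35.5 mm, on a grey felt disc, for the tube.
- doming_tray: Fixed dark wooden board 120 (x) x 170 (y) x 16 mm plus 8 mm rounded edge, origin centre of underside, left or right place. Square pocket 52 x 52 mm, 5 mm deep (felt floor at z 11 mm), centred at x 0, y -40, for the dapping block. At x 0, y 47 a wooden punch stand 44 x 44 mm, top at z 36 mm; its bore, 28 mm wide, goes down to z 16 mm.
- ring_clamp: Wooden ring clamp, lying flat: 28 (x) x 149 (y) x 23 mm, origin at the centre of its underside, long axis y; its solid body reaches from y = -74 to y = 50 mm, the rest is a thin wedge. Grip it across its 28 mm. About 90 g. It may lie in its groove either way round.
- saw_wax: Yellow-brown block of saw wax, 32 (x) x 46 (y) x 21 mm, origin at the centre of its underside, about 50 g. It goes in its pocket with its 46 mm side along the pocket's 58 mm side, either way round.
- brass_tube: Short upright brass tube, 28 mm across and 28 mm high, open at both ends, clear bore about 21 mm, origin at the centre of its underside, axis z, about 60 g.
- dapping_block: Brass dapping block, a 40 mm cube with round cups in its faces, origin at the centre of its underside, about 0.5 kg.
- thick_punch: The thicker of the two steel dapping punches, standing upright: 20 mm across at its thick upper end, slimmer at the foot, 72 mm high, origin at the centre of its foot, axis z, about 50 g.
- thin_punch: The thinner steel dapping punch, standing upright in the stock: 12 mm across, 64 mm high, origin at the centre of its foot. Not wanted: leave it standing.
Not all that is in view belongs to the job. Of the things shaped like the thick_punch, the steel one is meant.

How it is judged:
At the end, for the whole second after the job is handed in: Clamp, wax and dapping block flat in their recesses, tube upright round the pin, thick punch upright in the bored stand: undersides within 3 mm of the floors they belong on, origins within 12 mm of each place's centre (tube 10 mm; wax 14 mm lengthwise), all released and at rest (x of ring_clamp in the frame of ring_tray between -0.062 and -0.038 m and y of ring_clamp in the frame of ring_tray between -0.012 and 0.012 m and z of ring_clamp in the frame of ring_tray between 0.008 and 0.0138 m and angle between each of ring_clamp, saw_wax, dapping_block's own z axis and vertical below 0.08 rad and linear speed of each of ring_clamp, saw_wax, brass_tube, dapping_block, thick_punch below 0.02 m/s and x of saw_wax in the frame of ring_tray between 0.026 and 0.054 m and y of saw_wax in the frame of ring_tray between -0.057 and -0.033 m and z of saw_wax in the frame of ring_tray between 0.008 and 0.0138 m and x of brass_tube in the frame of ring_tray between 0.03 and 0.05 m and y of brass_tube in the frame of ring_tray between 0.035 and 0.055 m and z of brass_tube in the frame of ring_tray between 0.013 and 0.0188 m and angle between brass_tube's own z axis and vertical below 0.1 rad and x of dapping_block in the frame of doming_tray between -0.012 and 0.012 m and y of dapping_block in the frame of doming_tray between -0.052 and -0.028 m and z of dapping_block in the frame of doming_tray between 0.008 and 0.0138 m and x of thick_punch in the frame of doming_tray between -0.012 and 0.012 m and y of thick_punch in the frame of doming_tray between 0.035 and 0.059 m and z of thick_punch in the frame of doming_tray between 0.013 and 0.0188 m and angle between thick_punch's own z axis and vertical below 0.15 rad); the robot touches nothing.
It fails at once if the thin punch is knocked over or moved more than 20 mm (distance of thin_punch from where it was at the start of the episode above 0.02 m or angle between thin_punch's own z axis and vertical above 0.5 rad).
It also fails if it takes over 112 s, if anything falls off the work surface, if the arm or the gripper's body presses on something with over 40 N, if the wrist force passes 120 N, or if a joint passes its speed limit or range.

## Working session

There is one attempt and no reset: what is moved stays moved. The work goes in short steps, Python scripts to look and compute and a tool call to move; the robot and the scene stay as the last step left them, time stands still between calls to the robot, and variables do not carry over. Pictures are saved under pics/ and viewed, and the job is handed in when it is done.

Besides the shell and the picture viewer there is one more tool, called after ">>>" by a JSON object that holds its "name" and its "arguments". carry_out: Moves the arm, as the interface text tells. Its arguments: {"type":"object","properties":{"dp":{"type":"array","items":{"type":"array","items":{"type":"number"}}},"turn":{"type":"array","items":{"type":"array","items":{"type":"number"}}},"fingers":{"type":"number"}},"required":["dp","turn"]}

```bash
mkdir -p pics; cat > h.py <<'E'
import numpy as np, cv2
from workcell import r, viewer
def shot(n,f):
    c=viewer.read_camera(n); cv2.imwrite(f'pics/{f}.png',c['img'][:,:,::-1]); np.savez(f'pics/{f}.npz',**c); return c
def ray(c,u,v,z):
    d=np.linalg.inv(c['mtx'])@np.array([u,v,1.]); R=np.array(c['R']);t=np.array(c['t'])
    o=-R.T@t; d=R.T@d; return o+d*(z-o[2])/d[2]
def proj(c,X):
    p=c['mtx']@(np.array(c['R'])@np.array(X)+c['t']); return p[:2]/p[2]
E
python3 - <<'E'
from h import *
for n in ['scene','top','wrist']:
    c=shot(n,n+'0'); print(n,-np.array(c['R']).T@c['t'])
    print(np.round(c['R'],3).tolist(), c['mtx'][0,0])
print(r.sense())
E
```

```text
scene [-0.14668831 -0.35464035  0.73258323]
[[0.47, -0.883, 0.02], [-0.59, -0.331, -0.737], [0.657, 0.334, -0.676]] 386.6540927128512
top [ 0.38433515 -0.00484706  1.29031891]
[[0.022, -1.0, 0.003], [-0.995, -0.022, -0.093], [0.093, -0.001, -0.996]] 519.9677019497518
wrist [ 0.37023668 -0.57002303  0.37260579]
[[0.447, -0.895, -0.001], [-0.853, -0.427, 0.299], [-0.268, -0.133, -0.954]] 308.8884687618078
{'time': 0.15, 'qpos': array([ 1.07810461,  0.46928785, -0.04861711,  1.53341435,  0.0240928 ,
        1.14098014, -0.08231912]), 'joint_velocities': array([-1.50430290e-04, -2.22840663e-03,  9.78323631e-05, -4.13136531e-03,
       -1.00513288e-04,  1.30172947e-03,  2.02484907e-03]), 'joint_torque': array([ 5.58839383e-04, -5.10765231e+01, -4.69176716e-02, -2.37975848e+01,
        1.06940093e-02,  5.44147653e-03,  4.20048679e-06]), 'tool_pos': array([ 0.30180342, -0.60331218,  0.24948337]), 'orientation': array([ 9.73229497e-01,  2.29834247e-01, -1.87218274e-04, -7.28703321e-04]), 'ft_force': array([ 0.38096921,  0.02445949, -0.11430208]), 'torque': array([0.0256485 , 0.048658  , 0.00870725]), 'gripper_width': 0.08546023420942117}
```

View pics/top0.png

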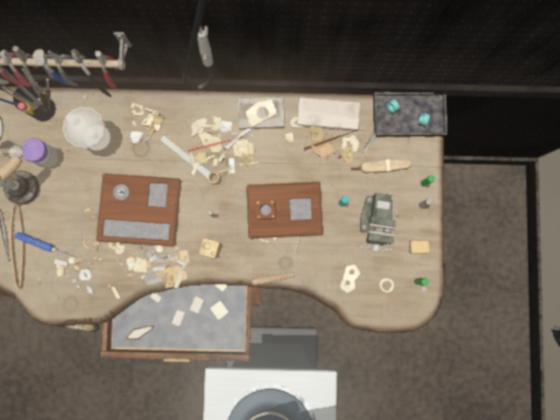

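View pics/scene0.png

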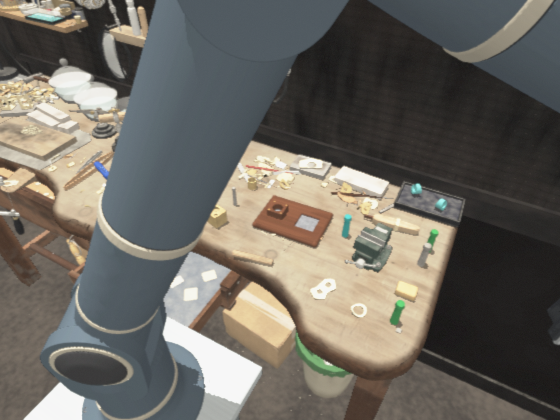

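View pics/wrist0.png

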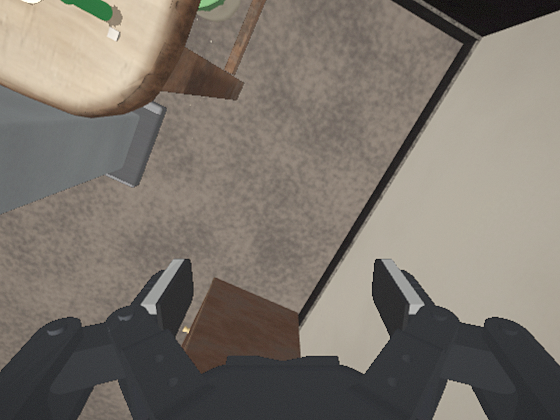

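```bash
python3 - <<'E'
import cv2
a=cv2.imread('pics/top0.png')
cv2.imwrite('pics/tL.png',cv2.resize(a[150:300,60:260],None,fx=4,fy=4,interpolation=2))
cv2.imwrite('pics/tR.png',cv2.resize(a[80:300,240:450],None,fx=2.7,fy=2.7,interpolation=2))
b=cv2.imread('pics/scene0.png')
cv2.imwrite('pics/sR.png',cv2.resize(b[130:345,200:470],None,fx=2.7,fy=2.7,interpolation=2))
E
```

```text
(no output)
```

View pics/tL.png

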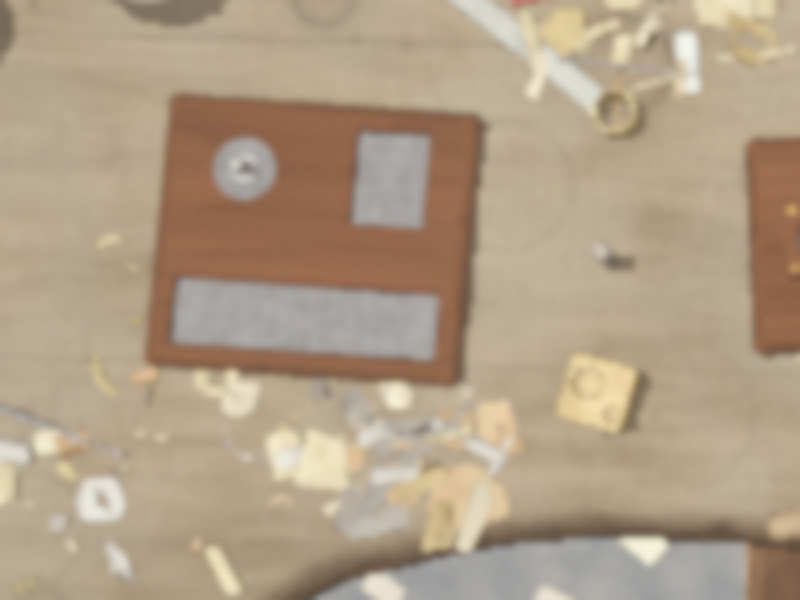

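View pics/tR.png

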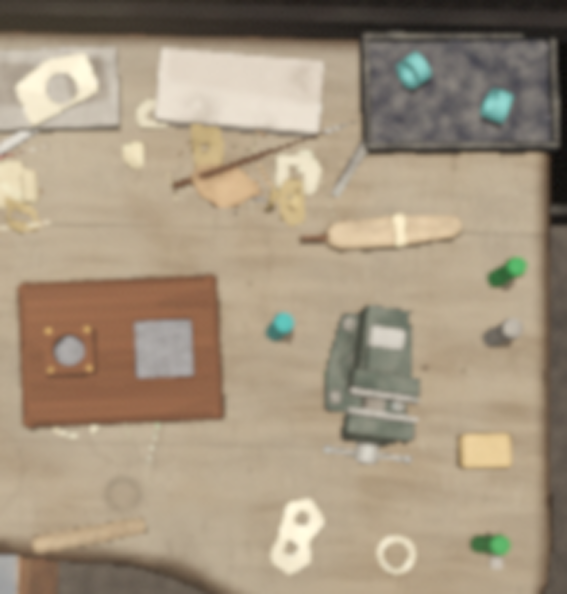

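View pics/sR.png

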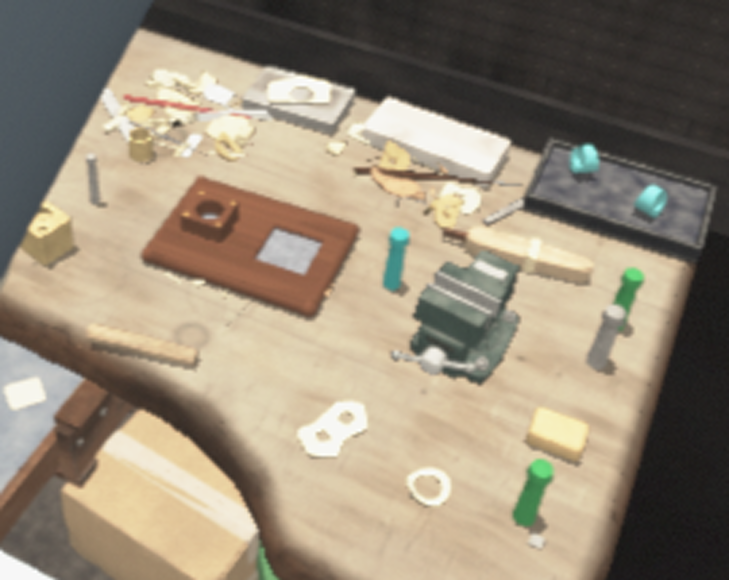

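```bash
cat > m.py <<'E'
from h import *
c=dict(np.load('pics/top0.npz')); im=c['img']; hsv=cv2.cvtColor(im,cv2.COLOR_RGB2HSV)
def blob(mask,box,mn=30):
    u0,v0,u1,v1=box; m=np.zeros_like(mask); m[v0:v1,u0:u1]=mask[v0:v1,u0:u1]
    cs,_=cv2.findContours(m,cv2.RETR_EXTERNAL,cv2.CHAIN_APPROX_NONE)
    return [k for k in sorted(cs,key=cv2.contourArea,reverse=True) if cv2.contourArea(k)>mn]
def rect(k,z):
    P=np.array([ray(c,u,v,z)[:2] for [[u,v]] in k],np.float32)*1000
    return cv2.minAreaRect(P)
E
python3 - <<'E'
from m import *
S,V=hsv[...,1],hsv[...,2]
felt=((S<60)&(V>90)).astype(np.uint8)*255
for nm,box in [('ringtray',(98,175,180,245)),('dome',(247,182,322,238))]:
    for k in blob(felt,box): print(nm,rect(k,0.012),cv2.boundingRect(k))
red=((hsv[...,0]<10)&(S>110)&(V>60)).astype(np.uint8)*255
for nm,box in [('ringtray',(90,165,190,255)),('dome',(240,172,330,245))]:
    for k in blob(red,box)[:1]: print(nm,'board',rect(k,0.016))
for nm,(u,v) in dict(ringpin=(121,192)).items(): print(nm, ray(c,u,v,.016))
for nm,p in {'block':(209,247),'wax':(419,247),'clamp':(386,166),'tube':(214,177),'thick':(425,203),'thin':(213,214),'vise':(378,220),'stick':(273,279)}.items():
    print(nm,[int(x) for x in hsv[p[1],p[0]]],np.round(ray(c,*p,0.02),3), im[p[1],p[0]])
E
```

```text
ringtray ((484.5029602050781, 339.4903564453125), (163.14364624023438, 41.094764709472656), 87.36272430419922) (103, 219, 67, 21)
ringtray ((572.5007934570312, 290.4985046386719), (44.81162643432617, 58.90995407104492), 87.42916870117188) (148, 183, 20, 24)
ringtray ((577.5122680664062, 381.81689453125), (37.8807487487793, 37.1824836730957), 2.7832529544830322) (113, 184, 16, 16)
dome ((545.0955810546875, -65.5174560546875), (52.39225769042969, 52.06141662597656), 1.2802680730819702) (290, 198, 22, 22)
dome ((541.8378295898438, 22.305404663085938), (24.94426918029785, 24.76214027404785), 1.3249917030334473) (260, 204, 11, 11)
ringpin [0.57569411 0.37930556 0.016     ]
block [20, 76, 231] [0.444 0.157 0.02 ] [231 209 162]
wax [20, 84, 234] [ 0.456 -0.357  0.02 ] [234 208 157]
clamp [19, 60, 231] [ 0.655 -0.275  0.02 ] [231 212 177]
tube [17, 77, 183] [0.618 0.15  0.02 ] [183 159 128]
thick [17, 37, 111] [ 0.565 -0.372  0.02 ] [111 104  95]
thin [17, 51, 126] [0.526 0.15  0.02 ] [126 115 101]
vise [44, 32, 121] [ 0.52  -0.256  0.02 ] [114 121 106]
stick [17, 72, 194] [ 0.37  -0.001  0.02 ] [194 171 139]
```

```bash
python3 - <<'E'
import cv2,numpy as np
a=cv2.imread('pics/top0.png')
boxes=[(190,230,230,265),(195,160,235,195),(195,200,230,230),(345,150,420,182),(405,235,435,260),(410,165,440,215)]
ims=[cv2.resize(a[b[1]:b[3],b[0]:b[2]],(260,260*(b[3]-b[1])//(b[2]-b[0])) ,interpolation=0) for b in boxes]
H=max(i.shape[0] for i in ims)
ims=[cv2.copyMakeBorder(i,0,H-i.shape[0],0,0,0) for i in ims]
o=np.vstack([np.hstack(ims[:3]),np.hstack(ims[3:])]);print(o.shape)
cv2.imwrite('pics/o.png',cv2.resize(o,None,fx=.7,fy=.7))
E
python3 - <<'E'
from m import *
S,V=hsv[...,1].astype(int),hsv[...,2]
def pr(nm,mask,box,z):
    for k in blob((mask*255).astype(np.uint8),box,10)[:2]:
        print(nm,np.round(np.array(sum([list(x) if not np.isscalar(x) else [x] for x in rect(k,z)],[])),1),cv2.boundingRect(k))
pr('wax',(S>74)&(V>190),(405,235,435,260),.021)
pr('block',(S>74)&(V>190),(190,230,230,265),.04)
pr('clamp',(V>200),(345,152,420,180),.015)
pr('tube',(S>60)&(V<205),(203,168,224,187),.028)
pr('thin',(S<45),(203,205,224,225),.03)
pr('thin',(V<140),(203,205,224,225),.03)
pr('thick',(S<30),(415,190,440,212),.03)
pr('thick',(V<150),(415,190,440,212),.03)
E
```

```text
(866, 780, 3)
wax [ 458.2 -358.8   29.4   44.5    1.3] (411, 240, 19, 13)
block [442.2 155.6  40.6  41.8  74.6] (199, 238, 20, 20)
clamp [ 659.9 -276.5   27.8  120.     1.3] (362, 159, 49, 12)
clamp [ 6.768e+02 -1.829e+02  2.550e+01  1.750e+01  6.000e-01] (345, 152, 8, 11)
tube [616.4 146.6  44.8  39.5   1.3] (207, 168, 17, 19)
thin [529.2 155.8   9.9   9.8   1.9] (208, 210, 5, 5)
thick [ 557.5 -366.1   23.    21.    38.8] (419, 200, 11, 9)
```

View pics/o.png

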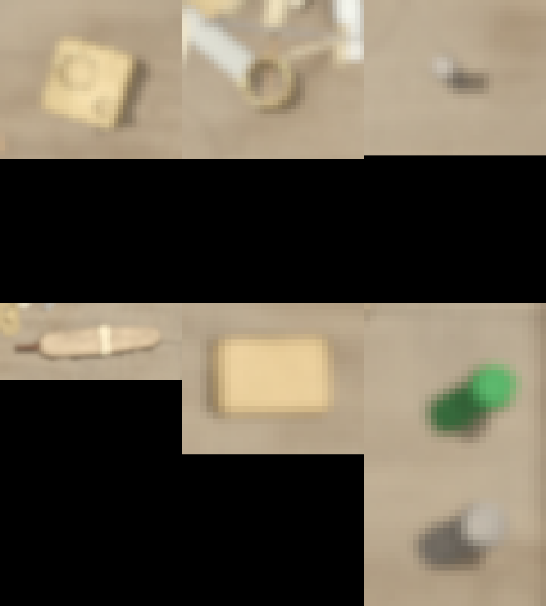

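>>> {"name": "carry_out", "arguments": {"dp": [[0,0,0],[0,0,0],[0,0,0],[0,0,0],[0,0,0],[0,0,0],[0,0,0]], "turn": [[0,0,-9],[0,0,-9],[0,0,-9],[0,0,-9],[0,0,-9],[0,0,-9],[0,0,-9]]}}

```text
time: 1.02
tool_pos: [0.3009, -0.6017, 0.246]
orientation: [0.697, 0.717, 0.001, -0.004]
ft_force: [-0.2, -0.1, 0.1]
gripper_width: 0.0853
```

>>> {"name": "carry_out", "arguments": {"dp": [[0.034,0.043,-0.005],[0.034,0.043,-0.005],[0.034,0.043,-0.005],[0.034,0.043,-0.005],[0.034,0.043,-0.005],[0.034,0.043,-0.005]], "turn": [[0,0,0],[0,0,0],[0,0,0],[0,0,0],[0,0,0],[0,0,0]]}}

```text
time: 1.78
tool_pos: [0.5535, -0.3917, 0.2729]
orientation: [0.702, 0.712, -0.001, -0.007]
ft_force: [-0.2, -0.5, -0.4]
gripper_width: 0.0855
```

```bash
cat >> h.py <<'E'
def pose():
    s=r.sense(); q=s['orientation']
    from scipy.spatial.transform import Rotation as Ro
    M=Ro.from_quat(q).as_matrix(); yaw=np.degrees(np.arctan2(M[1,0],M[0,0]))
    return s['time'],np.array(s['tool_pos']),M,yaw,s
def plan(x,y,z,yaw=None):
    t,p,M,y0,s=pose()
    print('t %.2f'%t,'tcp',np.round(p,4),'yaw %.1f'%y0,'tilt %.2f'%np.degrees(np.arccos(-M[2,2])),'w %.4f'%s['gripper_width'],'F',np.round(s['ft_force'],1))
    if yaw is None: yaw=y0
    dt=-((yaw-y0+180)%360-180); print('turn z',round(dt,1))
    a=np.radians(yaw); X=np.array([np.cos(a),np.sin(a),0]);Y=np.array([np.sin(a),-np.cos(a),0])
    d=np.array([x,y,z])-p
    print('dp(after turn) mm',np.round(1000*np.array([d@X,d@Y,-d[2]]),1),'rows',np.linalg.norm(d)/.0625)
E
python3 - <<'E'
from h import *
plan(.458,-.359,.1,91.3)
shot('wrist','w1')
E
```

```text
t 1.77 tcp [ 0.5535 -0.3917  0.2729] yaw 90.9 tilt 0.75 w 0.0855 F [-0.2 -0.5 -0.4]
turn z -0.4
dp(after turn) mm [ 34.9 -94.7 172.9] rows 3.2035747860493378
```

View pics/w1.png

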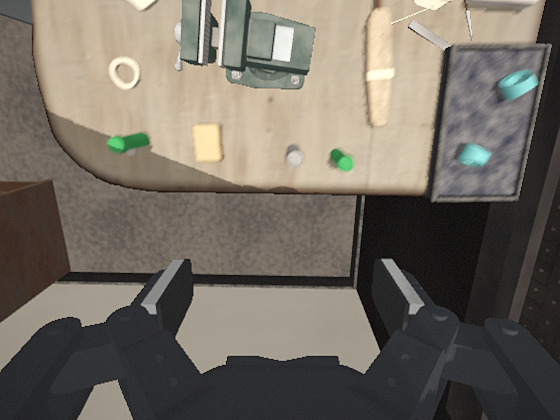

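```bash
cat > m2.py <<'E'
from h import *
def load(f):
    global c,im,hsv
    c=dict(np.load(f'pics/{f}.npz')); im=c['img']; hsv=cv2.cvtColor(im,cv2.COLOR_RGB2HSV); return c,im,hsv
def crop(f,box,k,o):
    a=cv2.imread(f'pics/{f}.png'); u0,v0,u1,v1=box
    cv2.imwrite(f'pics/{o}.png',cv2.resize(a[v0:v1,u0:u1],None,fx=k,fy=k,interpolation=cv2.INTER_CUBIC))
def quad(mask,box,z):
    u0,v0,u1,v1=box; m=np.zeros(mask.shape,np.uint8); m[v0:v1,u0:u1]=mask[v0:v1,u0:u1]*255
    cs,_=cv2.findContours(m,cv2.RETR_EXTERNAL,cv2.CHAIN_APPROX_NONE)
    k=max(cs,key=cv2.contourArea)
    P=np.array([ray(c,u,v,z)[:2] for [[u,v]] in k],np.float32)*1000
    (cx,cy),(w,h),a=cv2.minAreaRect(P); print(np.round([cx,cy,w,h,a],1),cv2.boundingRect(k))
E
python3 - <<'E'
from m2 import *
import m2
c,im,hsv=load('w1')
crop('w1',(100,0,420,200),2.5,'w1c')
S,V=hsv[...,1].astype(int),hsv[...,2].astype(int)
for p in [(208,142),(180,142),(380,40),(360,60),(294,154),(270,140)]: print(p,hsv[p[1],p[0]])
quad((S>95)&(V>150),(185,115,228,168),.021)
for p in [(294,151),(296,160)]: print(ray(c,*p,.072),ray(c,*p,.0))
E
```

```text
(208, 142) [ 21  74 255]
(180, 142) [ 18  49 209]
(380, 40) [ 18  59 247]
(360, 60) [ 18  47 202]
(294, 154) [ 18  20 222]
(270, 140) [ 18  53 206]
[ 476.4 -374.7    5.5    1.7   73.7] (220, 155, 3, 5)
[ 0.56333684 -0.35928688  0.072     ] [ 0.56549839 -0.36866872  0.        ]
[ 0.56568492 -0.36868514  0.072     ] [ 0.56836708 -0.3801507   0.        ]
```

View pics/w1c.png

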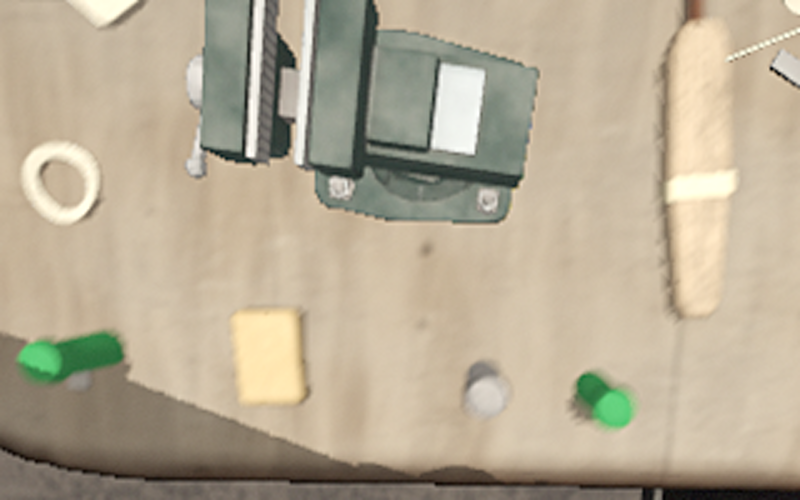

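```bash
python3 - <<'E'
from m2 import *
c,im,hsv=load('w1')
g=lambda x,y,z:np.round(ray(c,100+x/2.5,y/2.5,z)*1000,1)[:2]
print('wax',[g(*p,.021) for p in [(232,308),(303,307),(309,402),(238,404)]])
print('punch head',g(487,396,.072),'green',g(615,407,.072))
print('clamp ends',g(700,18,.012),g(697,318,.012),'sides',g(666,185,.02),g(736,183,.02),g(666,80,.015),g(732,80,.015))
print('vise',g(205,150,.06),g(375,170,.06), g(535,180,.03))
t=dict(np.load('pics/top0.npz'))
print('top head',ray(t,429.8,201.6,.072))
S=dict(np.load('pics/scene0.npz'))
for X in [(.565,-.367,.072),(.565,-.367,.0)]: print(proj(S,X),proj(t,X))
E
```

```text
wax [array([ 444.5, -335.1]), array([ 478.1, -334.2]), array([ 479.1, -379.2]), array([ 444.2, -380.7])]
punch head [ 564.4 -367. ] green [ 618.5 -370.8]
clamp ends [ 654.7 -210.1] [ 666.8 -336.9] sides [ 644.3 -278.4] [ 675.7 -277.2] [ 641.5 -235. ] [ 670.5 -234.7]
vise [ 449.3 -272. ] [ 517.3 -278.5] [ 584.3 -278.2]
top head [ 0.560795   -0.36824047  0.072     ]
[428.07989368 242.45182593] [429.2661576  199.82664275]
[420.33177241 262.31381766] [420.74752211 203.86174987]
```

```bash
python3 - <<'E'
from m2 import *
t=dict(np.load('pics/top0.npz')); w=dict(np.load('pics/w1.npz'))
def tri(a,b):
    P=[k['mtx']@np.c_[k['R'],k['t']] for k in (t,w)]
    X=cv2.triangulatePoints(P[0],P[1],np.array(a,float).reshape(2,1),np.array(b,float).reshape(2,1))[:,0]; return X[:3]/X[3]
print('anvil',tri((240+387/2.7,80+337/2.7),(100+460/2.5,110/2.5)))
print('jawcorner',tri((240+418/2.7,80+390/2.7),(100+300/2.5,165/2.5)), 'jaw near', tri((240+415/2.7,80+408/2.7),(100+265/2.5,160/2.5)))
E
```

```text
anvil [ 0.55088649 -0.25839626  0.07132094]
jawcorner [ 0.50007829 -0.27920901  0.10431242] jaw near [ 0.48553248 -0.27769514  0.0988083 ]
```

```bash
cat >> h.py <<'E'
def plan(x,y,z,yaw=None):
    from scipy.spatial.transform import Rotation as Ro
    t,p,M,y0,s=pose()
    print('t %.2f'%t,'tcp',np.round(p,4),'yaw %.1f'%y0,'tilt %.2f'%np.degrees(np.arccos(min(1,-M[2,2]))),'w %.4f'%s['gripper_width'],'F',np.round(s['ft_force'],1),'j7 %.2f'%s['qpos'][6])
    if yaw is None: yaw=y0
    a=np.radians(yaw); X=np.array([np.cos(a),np.sin(a),0]);Y=np.array([np.sin(a),-np.cos(a),0]);T=np.c_[X,Y,[0,0,-1]]
    rv=np.degrees(Ro.from_matrix(M.T@T).as_rotvec())
    d=np.array([x,y,z])-p
    print('TURN',np.round(rv,1),'DP after',np.round(1000*(T.T@d),1),'DP before',np.round(1000*(M.T@d),1),'rows %.1f'%(np.linalg.norm(d)/.0625))
E
python3 -c "
from h import *
plan(.461,-.359,.12,91)"
```

```text
t 1.82 tcp [ 0.5613 -0.3827  0.2737] yaw 91.6 tilt 0.80 w 0.0855 F [5.9 5.1 0.6] j7 0.43
TURN [-0.2 -0.8  0.6] DP after [ 25.4 -99.8 153.7] DP before [ 24.3 -99.1 154.4] rows 3.0
```

>>> {"name": "carry_out", "arguments": {"dp": [[0.006,-0.025,0.038],[0.006,-0.025,0.038],[0.006,-0.025,0.038],[0.006,-0.025,0.038],[0,0,0],[0,0,0]], "turn": [[-0.2,-0.8,0.6],[0,0,0],[0,0,0],[0,0,0],[0,0,0],[0,0,0]]}}

```text
time: 2.58
tool_pos: [0.4626, -0.3568, 0.1184]
orientation: [0.698, 0.716, 0.002, 0.002]
ft_force: [0.4, 0.3, -0.2]
gripper_width: 0.0857
```

```bash
python3 -c "
from h import *
plan(.461,-.359,.024,91)
shot('wrist','w2')"
```

```text
t 2.58 tcp [ 0.4626 -0.3568  0.1184] yaw 91.4 tilt 0.31 w 0.0857 F [ 0.4  0.3 -0.2] j7 0.41
TURN [0.3 0.  0.4] DP after [-2.1 -1.7 94.4] DP before [-2.  -2.2 94.4] rows 1.5
```

View pics/w2.png

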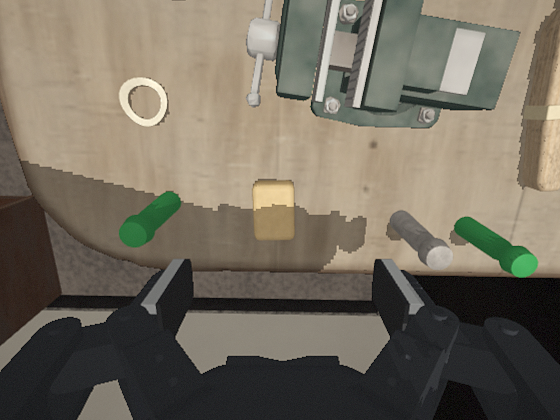

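```bash
python3 -c "
from m2 import *
c,im,h=load('w2')
for p in [(254,181),(293,181),(294,238),(254,239)]: print(ray(c,*p,.021)[:2]*1000)
for p in [(134,236),(438,253)]: print(ray(c,*p,.072)[:2]*1000)"
```

```text
[ 441.90964433 -334.17939392]
[ 470.45074239 -333.53642226]
[ 472.79175411 -378.89492835]
[ 441.74605546 -380.40142297]
[ 374.76473015 -357.0125647 ]
[ 557.82288769 -364.33359907]
```

>>> {"name": "carry_out", "arguments": {"dp": [[-0.001,-0.002,0.03],[-0.001,0,0.03],[0,0,0.03],[0,0,0]], "turn": [[0.3,0,0.4],[0,0,0],[0,0,0],[0,0,0]]}}

```text
time: 3.12
tool_pos: [0.4705, -0.3633, 0.0335]
orientation: [0.7, 0.714, 0.002, 0.009]
ft_force: [-0.7, 0.3, 0.3]
gripper_width: 0.0856
```

```bash
python3 -c "
from h import *
plan(.461,-.358,.024,91)"
```

```text
t 3.12 tcp [ 0.4705 -0.3633  0.0335] yaw 91.1 tilt 1.03 w 0.0856 F [-0.7  0.3  0.3] j7 0.35
TURN [0.8 0.6 0.1] DP after [ 5.5 -9.4  9.5] DP before [ 5.6 -9.5  9.3] rows 0.2
```

>>> {"name": "carry_out", "arguments": {"dp": [[0.005,-0.012,0.005],[0,0,0.004],[0,0,0]], "turn": [[0.8,0.6,0],[0,0,0],[0,0,0]]}}

```text
time: 3.5
tool_pos: [0.461, -0.36, 0.028]
orientation: [0.7, 0.714, 0.001, 0.003]
ft_force: [-0.5, 0.6, 0.2]
gripper_width: 0.0855
```

```bash
python3 -c "
from h import *
plan(.458,-.358,.024,91)
shot('wrist','w3')"
```

```text
t 3.50 tcp [ 0.461 -0.36   0.028] yaw 91.1 tilt 0.41 w 0.0855 F [-0.5  0.6  0.2] j7 0.35
TURN [0.3 0.2 0.1] DP after [ 2.  -2.9  4. ] DP before [ 2.  -3.   3.9] rows 0.1
```

View pics/w3.png

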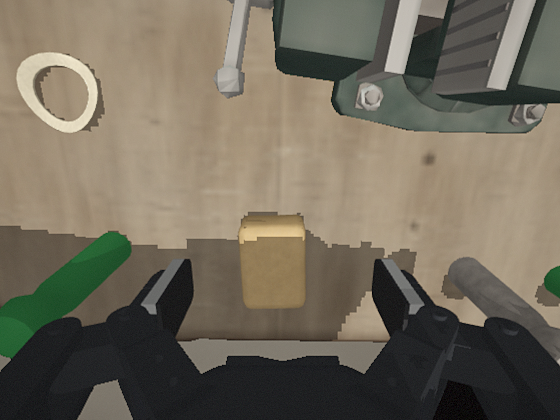

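>>> {"name": "carry_out", "arguments": {"dp": [[0.002,-0.004,0.005],[0,0,0]], "turn": [[0.3,0.2,0],[0,0,0]]}}

```text
time: 3.8
tool_pos: [0.4569, -0.3582, 0.0233]
orientation: [0.7, 0.714, 0.0, 0.001]
ft_force: [0.3, -0.7, 0.2]
gripper_width: 0.0853
```

>>> {"name": "carry_out", "arguments": {"dp": [[0,0,0],[0,0,0],[0,0,0],[0,0,0],[0,0,0],[0,0,0]], "turn": [[0,0,0],[0,0,0],[0,0,0],[0,0,0],[0,0,0],[0,0,0]], "fingers": 1}}

```text
time: 4.55
tool_pos: [0.4574, -0.3584, 0.0236]
orientation: [0.7, 0.714, 0.0, 0.001]
ft_force: [-0.3, -0.6, 1.3]
gripper_width: 0.0305
```

```bash
python3 -c "
from h import *
plan(.458,-.358,.22,91)
"
```

```text
t 4.55 tcp [ 0.4574 -0.3584  0.0236] yaw 91.1 tilt 0.14 w 0.0305 F [-0.3 -0.6  1.3] j7 0.35
TURN [0.1 0.1 0.1] DP after [   0.4    0.6 -196.4] DP before [   0.2    1.  -196.4] rows 3.1
```

>>> {"name": "carry_out", "arguments": {"dp": [[0,0,-0.06],[0,0,-0.06],[0,0,-0.06],[0.054,0.01,0],[0.054,0.01,0],[0.054,0.01,0],[0.054,0.01,0],[0.054,0.01,0],[0.054,0.01,0],[0.054,0.01,0]], "turn": [[0,0,0],[0,0,0],[0,0,0],[0,0,0],[0,0,0],[0,0,0],[0,0,0],[0,0,0],[0,0,0],[0,0,0]]}}

```text
time: 5.8
tool_pos: [0.5211, 0.0256, 0.2072]
orientation: [0.705, 0.709, -0.0, 0.001]
ft_force: [0.8, 0.1, -0.2]
gripper_width: 0.0311
```

```bash
python3 -c "
from h import *
plan(.5723,.2903,.16,177.3)
"
```

```text
t 5.80 tcp [0.5211 0.0256 0.2072] yaw 90.3 tilt 0.08 w 0.0311 F [ 0.8  0.1 -0.2] j7 -0.32
TURN [ -0.1   0.1 -87. ] DP after [-38.7 266.8  47.2] DP before [264.5  52.6  46.8] rows 4.4
```

>>> {"name": "carry_out", "arguments": {"dp": [[0.055,0.011,0.009],[0.055,0.011,0.009],[0.055,0.011,0.009],[0.055,0.011,0.009],[0.03,0.006,0.01],[0,0,0]], "turn": [[0,0,0],[0,0,0],[0,0,0],[0,0,0],[0,0,0],[0,0,0]]}}

```text
time: 6.55
tool_pos: [0.5684, 0.288, 0.1573]
orientation: [0.703, 0.711, -0.001, -0.0]
ft_force: [-0.5, 0.1, -0.9]
gripper_width: 0.0308
```

>>> {"name": "carry_out", "arguments": {"dp": [[0,0,0],[0,0,0],[0,0,0],[0,0,0],[0,0,0],[0,0,0],[0,0,0],[0,0,0],[0,0,0],[0,0,0]], "turn": [[0,0,-9.7],[0,0,-9.7],[0,0,-9.7],[0,0,-9.7],[0,0,-9.7],[0,0,-9.7],[0,0,-9.7],[0,0,-9.7],[0,0,-9.7],[0,0,0]]}}

```text
time: 7.8
tool_pos: [0.5699, 0.2686, 0.1558]
orientation: [0.002, 1.0, -0.01, -0.002]
ft_force: [0.3, 0.3, -1.2]
gripper_width: 0.0307
```

```bash
python3 -c "
from h import *
plan(.5723,.2903,.08,177.3)
c=shot('wrist','w4')
for X in [(.5723,.2903,.016),(.5775,.381,.0355)]: print(proj(c,X))
"
```

```text
t 7.80 tcp [0.5699 0.2686 0.1558] yaw 179.8 tilt 1.14 w 0.0307 F [ 0.3  0.3 -1.2] j7 0.57
TURN [-1.1 -0.2  2.5] DP after [-1.4 21.8 75.8] DP before [-2.7 23.2 75.4] rows 1.3
[311.00547419 199.80741155]
[422.35654616 212.82520261]
```

View pics/w4.png

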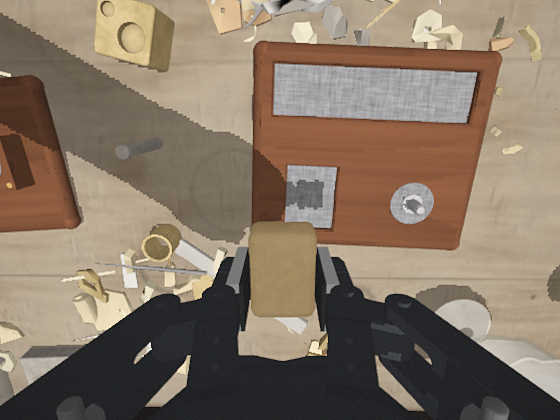

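>>> {"name": "carry_out", "arguments": {"dp": [[-0.001,0.012,0.035],[-0.001,0.011,0.035],[0,0,0]], "turn": [[-1.1,0,2.5],[0,0,0],[0,0,0]]}}

```text
time: 8.22
tool_pos: [0.5739, 0.2885, 0.0852]
orientation: [0.03, 1.0, -0.001, -0.0]
ft_force: [-0.2, 0.3, -0.5]
gripper_width: 0.0308
```

```bash
python3 -c "
from h import *
plan(.5723,.2903,.04,177.3)
"
```

```text
t 8.22 tcp [0.5739 0.2885 0.0852] yaw 176.5 tilt 0.14 w 0.0308 F [-0.2  0.3 -0.5] j7 0.45
TURN [-0.1  0.  -0.8] DP after [ 1.7  1.7 45.2] DP before [ 1.7  1.8 45.2] rows 0.7
```

>>> {"name": "carry_out", "arguments": {"dp": [[0.002,0.002,0.022],[0,0,0.022],[0,0,0]], "turn": [[0,0,-0.8],[0,0,0],[0,0,0]]}}

```text
time: 8.6
tool_pos: [0.5732, 0.2898, 0.0408]
orientation: [0.024, 1.0, -0.001, 0.002]
ft_force: [-0.2, -0.4, -1.0]
gripper_width: 0.0305
```

```bash
python3 -c "
from h import *
plan(.5723,.2903,.035,177.3)
c=shot('wrist','w5')
"
```

```text
t 8.60 tcp [0.5732 0.2898 0.0408] yaw 177.2 tilt 0.23 w 0.0305 F [-0.2 -0.4 -1. ] j7 0.42
TURN [-0.1  0.2 -0.1] DP after [1.  0.5 5.8] DP before [1.  0.5 5.7] rows 0.1
```

View pics/w5.png

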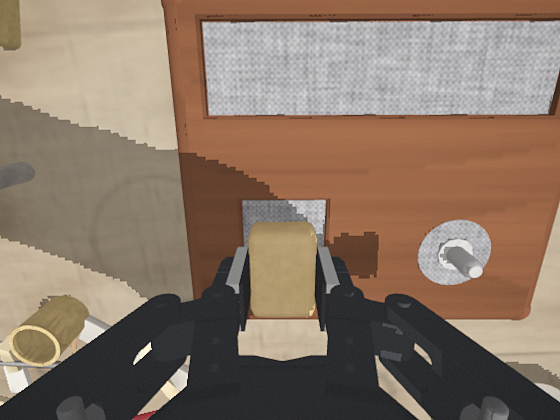

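>>> {"name": "carry_out", "arguments": {"dp": [[0.001,0.001,0.004],[0,0,0]], "turn": [[0,0,0],[0,0,0]]}}

```text
time: 8.9
tool_pos: [0.5734, 0.292, 0.0387]
orientation: [0.024, 1.0, -0.0, 0.003]
ft_force: [0.2, 0.3, -0.6]
gripper_width: 0.0307
```

```bash
python3 -c "
from h import *
plan(.5723,.2903,.035,177.3)
"
```

```text
t 8.90 tcp [0.5734 0.292  0.0387] yaw 177.2 tilt 0.35 w 0.0307 F [ 0.2  0.3 -0.6] j7 0.41
TURN [-0.   0.3 -0.1] DP after [ 1.  -1.7  3.7] DP before [ 1.  -1.7  3.7] rows 0.1
```

>>> {"name": "carry_out", "arguments": {"dp": [[0.001,-0.002,0.004],[0,0,0],[0,0,0]], "turn": [[0,0.3,0],[0,0,0],[0,0,0]]}}

```text
time: 9.28
tool_pos: [0.5729, 0.2903, 0.0356]
orientation: [0.025, 1.0, 0.0, 0.001]
ft_force: [0.8, 0.4, -1.0]
gripper_width: 0.031
```

>>> {"name": "carry_out", "arguments": {"dp": [[0,0,0],[0,0,0],[0,0,0],[0,0,-0.04],[0,0,-0.06],[0,0,-0.04]], "turn": [[0,0,0],[0,0,0],[0,0,0],[0,0,0],[0,0,0],[0,0,0]], "fingers": -0.4}}

```text
time: 10.02
tool_pos: [0.5711, 0.2887, 0.1753]
orientation: [0.024, 1.0, -0.002, -0.002]
ft_force: [0.3, 0.7, -0.2]
gripper_width: 0.0596
```

```bash
python3 -c "
from h import *
plan(.5723,.2903,.035,177.3)
c=shot('wrist','w6')
"
```

```text
t 10.03 tcp [0.5711 0.2887 0.1753] yaw 177.2 tilt 0.34 w 0.0596 F [ 0.3  0.7 -0.2] j7 0.53
TURN [-0.2 -0.3 -0.1] DP after [ -1.1   1.7 140.3] DP before [ -1.8   2.2 140.3] rows 2.2
```

View pics/w6.png

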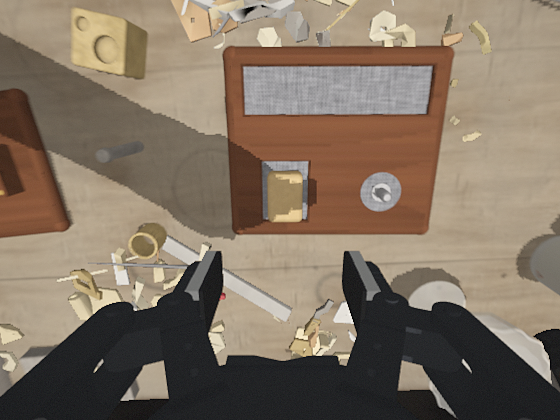

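```bash
python3 -c "
from m2 import *
crop('w6',(60,190,320,340),3,'w6c')"
```

```text
(no output)
```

View pics/w6c.png

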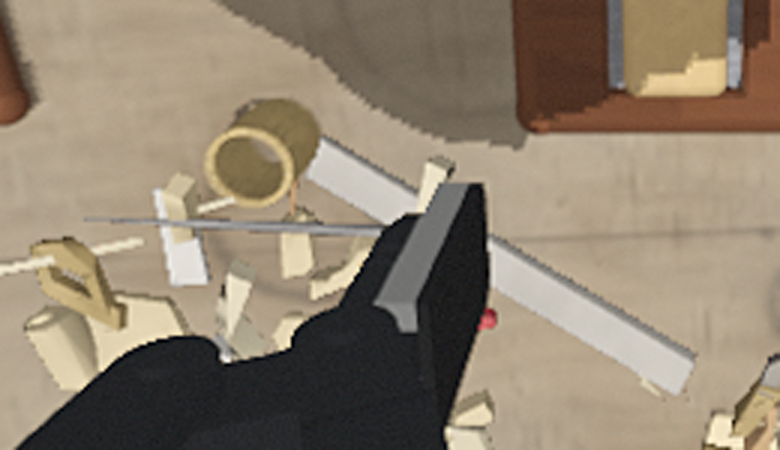

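```bash
python3 -c "
from m2 import *
c,im,h=load('w6'); t=dict(np.load('pics/top0.npz'))
print(ray(c,60+249/3,190+168/3,.028),ray(t,213.9,178,.028))
print('base',ray(c,60+292/3,190+125/3,.0))
print('thin', ray(c,102,156,.064), ray(t,195+79/5.2,200+67/5.2,.064))
print('pin', ray(c,384,192,.0355),ray(c,380,191,.016))
plan(.614,.150,.12,177.3)
"
```

```text
[0.61554099 0.15084284 0.028     ] [0.613763   0.14936608 0.028     ]
base [0.61243088 0.15423848 0.        ]
thin [0.52361673 0.15200227 0.064     ] [0.52322771 0.15097747 0.064     ]
pin [0.57057269 0.37691371 0.0355    ] [0.57498835 0.37938368 0.016     ]
t 10.07 tcp [0.573  0.2905 0.1805] yaw 177.2 tilt 0.11 w 0.0601 F [1.8 1.  2.9] j7 0.53
TURN [ 0.   0.1 -0.1] DP after [ -47.6 -138.4   60.5] DP before [ -47.8 -138.4   60.5] rows 2.5
```

>>> {"name": "carry_out", "arguments": {"dp": [[-0.016,-0.046,0.02],[-0.016,-0.046,0.02],[-0.016,-0.046,0.02],[0,0,0]], "turn": [[0,0,0],[0,0,0],[0,0,0],[0,0,0]]}}

```text
time: 10.58
tool_pos: [0.6168, 0.1482, 0.1213]
orientation: [0.023, 1.0, 0.001, 0.004]
ft_force: [-0.4, -0.6, -0.2]
gripper_width: 0.0599
```

```bash
python3 -c "
from h import *
plan(.6145,.150,.028,177.3)
c=shot('wrist','w7')
"
```

```text
t 10.57 tcp [0.6168 0.1482 0.1213] yaw 177.3 tilt 0.48 w 0.0599 F [-0.4 -0.6 -0.2] j7 0.71
TURN [0.2 0.4 0. ] DP after [ 2.4  1.7 93.3] DP before [ 3.1  1.4 93.3] rows 1.5
```

View pics/w7.png

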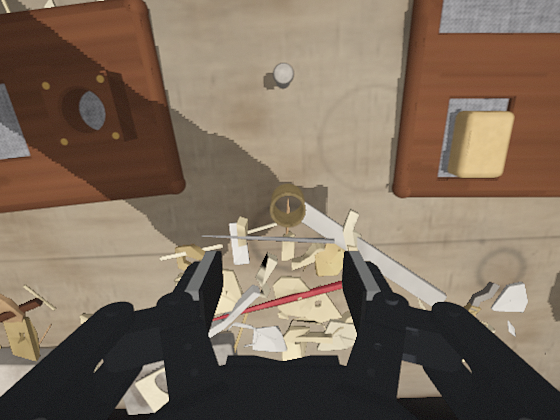

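```bash
python3 -c "
from m2 import *
c,im,h=load('w7')
print(ray(c,287.5,209,.028), ray(c,283,75,.064))"
```

```text
[0.61378863 0.15149368 0.028     ] [0.52482216 0.15215716 0.064     ]
```

>>> {"name": "carry_out", "arguments": {"dp": [[0.003,0.001,0.045],[0,0,0.04],[0,0,0]], "turn": [[0.2,0.4,0],[0,0,0],[0,0,0]]}}

```text
time: 11.0
tool_pos: [0.6142, 0.1588, 0.0387]
orientation: [0.019, 1.0, 0.004, 0.003]
ft_force: [0.4, 1.2, 0.1]
gripper_width: 0.0599
```

```bash
python3 -c "
from h import *
plan(.6145,.150,.027,177.3)
c=shot('wrist','w8')
"
```

```text
t 11.00 tcp [0.6142 0.1588 0.0387] yaw 177.8 tilt 0.57 w 0.0599 F [0.4 1.2 0.1] j7 0.63
TURN [0.4 0.4 0.5] DP after [-0.7 -8.8 11.7] DP before [-0.6 -8.9 11.6] rows 0.2
```

View pics/w8.png

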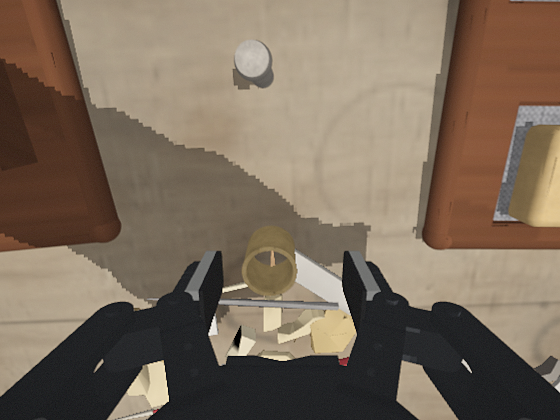

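>>> {"name": "carry_out", "arguments": {"dp": [[0,-0.008,0.003],[0,0,0.005],[0,0,0.004],[0,0,0]], "turn": [[0.4,0.4,0.5],[0,0,0],[0,0,0],[0,0,0]]}}

```text
time: 11.55
tool_pos: [0.6177, 0.1536, 0.0332]
orientation: [0.023, 1.0, 0.002, 0.005]
ft_force: [0.1, 0.5, 0.2]
gripper_width: 0.06
```

```bash
python3 -c "
from h import *
plan(.614,.151,.027,177.3)
"
```

```text
t 11.55 tcp [0.6177 0.1536 0.0332] yaw 177.3 tilt 0.62 w 0.0600 F [0.1 0.5 0.2] j7 0.63
TURN [0.3 0.6 0. ] DP after [ 3.5 -2.8  6.2] DP before [ 3.6 -2.8  6.1] rows 0.1
```

>>> {"name": "carry_out", "arguments": {"dp": [[0.004,-0.003,0.008],[0,0,0]], "turn": [[0.3,0.6,0],[0,0,0]]}}

```text
time: 11.8
tool_pos: [0.6134, 0.1506, 0.0248]
orientation: [0.023, 1.0, -0.0, -0.001]
ft_force: [-0.3, -0.7, 0.0]
gripper_width: 0.0599
```

>>> {"name": "carry_out", "arguments": {"dp": [[0,0,0],[0,0,0],[0,0,0],[0,0,0],[0,0,0]], "turn": [[0,0,0],[0,0,0],[0,0,0],[0,0,0],[0,0,0]], "fingers": 1}}

```text
time: 12.42
tool_pos: [0.6135, 0.1508, 0.025]
orientation: [0.023, 1.0, -0.0, -0.001]
ft_force: [0.6, -0.1, -0.7]
gripper_width: 0.0254
```

```bash
python3 -c "
from h import *
plan(.614,.151,.027,177.3)
c=shot('wrist','w9')
"
```

```text
t 12.43 tcp [0.6135 0.1508 0.025 ] yaw 177.3 tilt 0.07 w 0.0254 F [ 0.6 -0.1 -0.7] j7 0.63
TURN [-0.  -0.1  0. ] DP after [-0.5  0.3 -2. ] DP before [-0.5  0.3 -2. ] rows 0.0
```

View pics/w9.png

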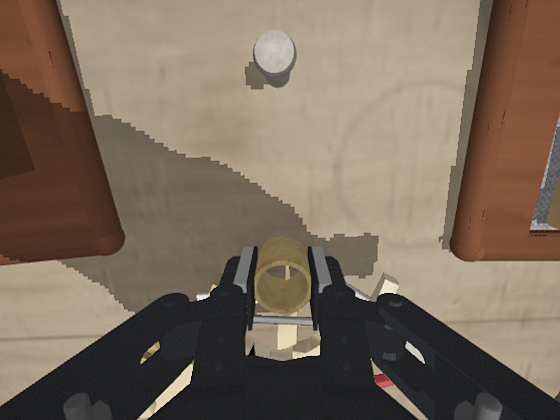

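>>> {"name": "carry_out", "arguments": {"dp": [[0,0,-0.045],[0,0,-0.045],[0.01,0.055,0],[0.01,0.055,0],[0.01,0.055,0],[0.01,0.055,0],[0,0,0]], "turn": [[0,0,0],[0,0,0],[0,0,0],[0,0,0],[0,0,0],[0,0,0],[0,0,0]]}}

```text
time: 13.35
tool_pos: [0.5848, 0.3759, 0.1157]
orientation: [0.027, 1.0, -0.0, -0.002]
ft_force: [-0.2, -0.5, -0.7]
gripper_width: 0.0255
```

```bash
python3 -c "
from h import *
plan(.5762,.380,.085,177.3)
c=shot('wrist','w10')
"
```

```text
t 13.35 tcp [0.5848 0.3759 0.1157] yaw 176.9 tilt 0.18 w 0.0255 F [-0.2 -0.5 -0.7] j7 0.41
TURN [-0.  -0.2 -0.4] DP after [ 8.7  3.7 30.7] DP before [ 8.7  3.6 30.8] rows 0.5
```

View pics/w10.png

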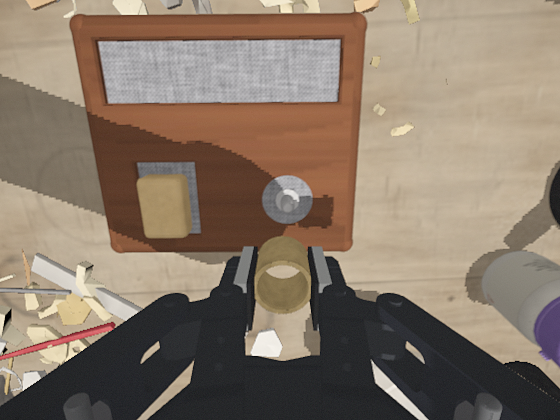

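```bash
python3 -c "
from m2 import *
c,im,h=load('w10')
crop('w10',(220,160,360,260),5,'w10c')
print(ray(c,288,199,.016),ray(c,289,206,.0355))"
```

```text
[0.5749569  0.37968708 0.016     ] [0.57425117 0.38009365 0.0355    ]
```

View pics/w10c.png

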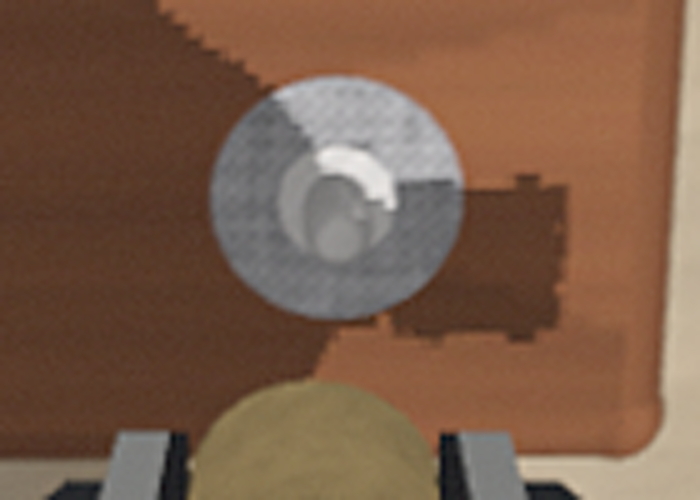

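>>> {"name": "carry_out", "arguments": {"dp": [[0.009,0.004,0.03],[0,0,0]], "turn": [[0,-0.2,-0.4],[0,0,0]]}}

```text
time: 13.65
tool_pos: [0.5791, 0.3735, 0.0839]
orientation: [0.027, 1.0, -0.004, 0.001]
ft_force: [0.2, 0.3, -0.0]
gripper_width: 0.0249
```

```bash
python3 -c "
from h import *
plan(.5762,.380,.07,177.3)
"
```

```text
t 13.65 tcp [0.5791 0.3735 0.0839] yaw 177.0 tilt 0.42 w 0.0249 F [ 0.2  0.3 -0. ] j7 0.38
TURN [-0.4  0.1 -0.3] DP after [ 3.2  6.4 13.9] DP before [ 3.2  6.4 13.9] rows 0.3
```

>>> {"name": "carry_out", "arguments": {"dp": [[0.004,0.007,0.01],[0,0,0]], "turn": [[-0.4,0,-0.3],[0,0,0]]}}

```text
time: 13.9
tool_pos: [0.5778, 0.379, 0.0747]
orientation: [0.026, 1.0, 0.0, 0.002]
ft_force: [0.4, -0.1, -0.1]
gripper_width: 0.0252
```

```bash
python3 -c "
from h import *
plan(.5752,.380,.05,177.3)
"
```

```text
t 13.90 tcp [0.5778 0.379  0.0747] yaw 177.0 tilt 0.25 w 0.0252 F [ 0.4 -0.1 -0.1] j7 0.37
TURN [ 0.   0.2 -0.3] DP after [ 2.7  0.9 24.7] DP before [ 2.8  0.9 24.7] rows 0.4
```

>>> {"name": "carry_out", "arguments": {"dp": [[0.003,0.001,0.008],[0,0,0.008],[0,0,0]], "turn": [[0,0.2,0],[0,0,0],[0,0,0]]}}

```text
time: 14.28
tool_pos: [0.5762, 0.3795, 0.0586]
orientation: [0.027, 1.0, 0.0, 0.001]
ft_force: [-0.0, 0.1, -0.8]
gripper_width: 0.025
```

```bash
python3 -c "
from h import *
plan(.5752,.380,.042,177.3)
c=shot('wrist','w11')
"
```

```text
t 14.28 tcp [0.5762 0.3795 0.0586] yaw 176.9 tilt 0.14 w 0.0250 F [-0.   0.1 -0.8] j7 0.35
TURN [ 0.1  0.1 -0.4] DP after [ 1.   0.5 16.6] DP before [ 1.   0.4 16.6] rows 0.3
```

View pics/w11.png

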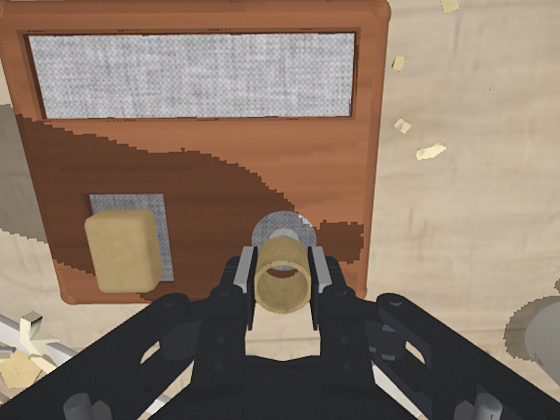

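>>> {"name": "carry_out", "arguments": {"dp": [[0.001,0,0.008],[0,0,0.006],[0,0,0]], "turn": [[0,0,0],[0,0,0],[0,0,0]]}}

```text
time: 14.7
tool_pos: [0.5753, 0.38, 0.0442]
orientation: [0.027, 1.0, 0.001, 0.001]
ft_force: [-0.0, -0.9, -1.1]
gripper_width: 0.0252
```

```bash
python3 -c "
from h import *
plan(.5752,.380,.0415,177.3)
"
```

```text
t 14.70 tcp [0.5753 0.38   0.0442] yaw 176.9 tilt 0.19 w 0.0252 F [-0.  -0.9 -1.1] j7 0.34
TURN [ 0.1  0.2 -0.4] DP after [ 0.1 -0.   2.7] DP before [ 0.1 -0.   2.7] rows 0.0
```

Open to about 51 mm (wax is 90 mm away) and rise.

>>> {"name": "carry_out", "arguments": {"dp": [[0,0,0.003],[0,0,0]], "turn": [[0,0,0],[0,0,0]]}}

```text
time: 14.95
tool_pos: [0.5754, 0.3803, 0.0413]
orientation: [0.027, 1.0, 0.001, 0.002]
ft_force: [-1.2, 0.5, -0.9]
gripper_width: 0.0249
```

>>> {"name": "carry_out", "arguments": {"dp": [[0,0,0],[0,0,0],[0,0,0],[0,0,-0.03],[0,0,-0.05],[0,0,-0.05],[0,0,0]], "turn": [[0,0,0],[0,0,0],[0,0,0],[0,0,0],[0,0,0],[0,0,0],[0,0,0]], "fingers": -0.2}}

```text
time: 15.82
tool_pos: [0.5749, 0.3803, 0.1751]
orientation: [0.027, 1.0, 0.001, 0.001]
ft_force: [0.5, 1.1, -0.4]
gripper_width: 0.0514
```

```bash
python3 -c "
from h import *
plan(.4422,.1556,.15,164.6)
c=shot('wrist','w12')
"
```

```text
t 15.82 tcp [0.5749 0.3803 0.1751] yaw 177.0 tilt 0.21 w 0.0514 F [ 0.5  1.1 -0.4] j7 0.43
TURN [ 0.1  0.1 12.4] DP after [  68.3 -251.9   25.1] DP before [ 120.7 -231.5   24.3] rows 4.2
```

View pics/w12.png

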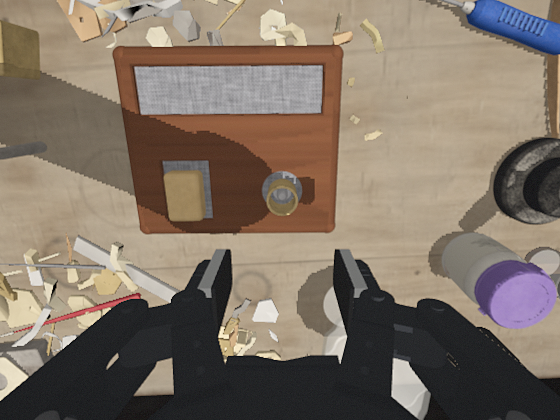

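>>> {"name": "carry_out", "arguments": {"dp": [[0,0,0],[0,0,0],[0.013,-0.049,0],[0.013,-0.049,0],[0.013,-0.049,0],[0.013,-0.049,0],[0.013,-0.049,0],[0,0,0]], "turn": [[0,0,6.2],[0,0,6.2],[0,0,0],[0,0,0],[0,0,0],[0,0,0],[0,0,0],[0,0,0]], "fingers": -0.7}}

```text
time: 16.88
tool_pos: [0.435, 0.1484, 0.1614]
orientation: [0.139, 0.99, -0.007, -0.009]
ft_force: [0.9, 0.2, 0.5]
gripper_width: 0.0728
```

```bash
python3 -c "
from h import *
plan(.4422,.1556,.09,164.6)
c=shot('wrist','w13')
"
```

```text
t 16.88 tcp [0.435  0.1484 0.1614] yaw 164.0 tilt 1.33 w 0.0728 F [0.9 0.2 0.5] j7 0.46
TURN [-1.  -0.9 -0.6] DP after [-5.   8.8 71.4] DP before [-6.  10.1 71.2] rows 1.2
```

View pics/w13.png

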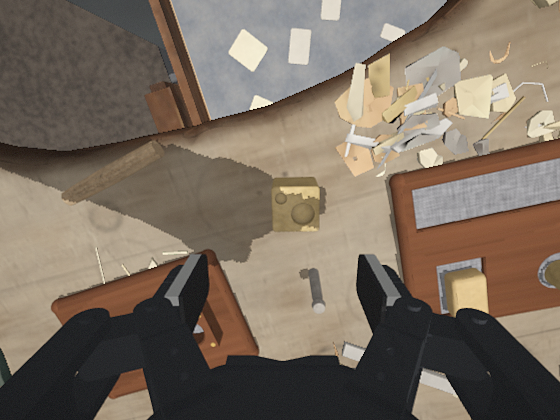

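```bash
python3 -c "
from m2 import *
c,im,h=load('w13')
crop('w13',(250,160,340,330),4,'w13c')
for p in [(273,190),(319,187),(320.5,230),(274,233)]: print(ray(c,*p,.04)[:2]*1000)
print(ray(c,318,307,.064))"
```

```text
[420.081802   141.61941219]
[427.86116218 178.4932191 ]
[464.67579224 170.5817705 ]
[456.66427538 131.67990168]
[0.52078656 0.15197737 0.064     ]
```

View pics/w13c.png

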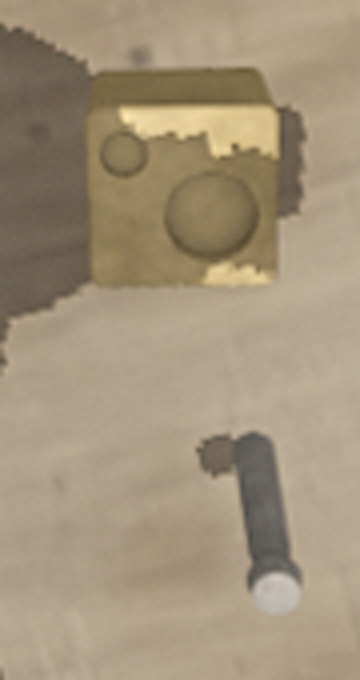

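>>> {"name": "carry_out", "arguments": {"dp": [[-0.006,0.01,0.02],[0,0,0.03],[0,0,0]], "turn": [[-1,-0.9,-0.6],[0,0,0],[0,0,0]]}}

```text
time: 17.3
tool_pos: [0.4465, 0.1621, 0.1102]
orientation: [0.132, 0.991, 0.004, 0.001]
ft_force: [-0.5, -0.6, 1.1]
gripper_width: 0.0724
```

```bash
python3 -c "
from h import *
plan(.4422,.1556,.08,164.6)
c=shot('wrist','w14')
"
```

```text
t 17.30 tcp [0.4465 0.1621 0.1102] yaw 164.9 tilt 0.47 w 0.0724 F [-0.5 -0.6  1.1] j7 0.37
TURN [0.5 0.1 0.3] DP after [ 2.4 -7.4 30.2] DP before [ 2.5 -7.6 30.1] rows 0.5
```

View pics/w14.png

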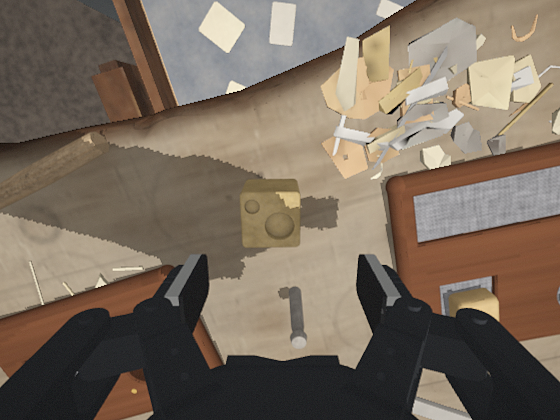

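>>> {"name": "carry_out", "arguments": {"dp": [[0.003,-0.007,0.015],[0,-0.001,0.025],[0,0,0]], "turn": [[0.5,0,-1],[0,0,0],[0,0,0]]}}

```text
time: 17.73
tool_pos: [0.4437, 0.1571, 0.0714]
orientation: [0.122, 0.993, 0.001, 0.003]
ft_force: [-0.3, -0.2, 0.2]
gripper_width: 0.0729
```

```bash
python3 -c "
from h import *
plan(.4422,.1556,.05,166)
"
```

```text
t 17.73 tcp [0.4437 0.1571 0.0714] yaw 166.0 tilt 0.39 w 0.0729 F [-0.3 -0.2  0.2] j7 0.32
TURN [0.2 0.4 0. ] DP after [ 1.1 -1.8 21.4] DP before [ 1.2 -1.9 21.4] rows 0.3
```

>>> {"name": "carry_out", "arguments": {"dp": [[0.002,-0.002,0.015],[0,0,0.015],[0,0,0.009],[0,0,0]], "turn": [[0.2,0.4,0],[0,0,0],[0,0,0],[0,0,0]]}}

```text
time: 18.23
tool_pos: [0.4422, 0.1559, 0.0311]
orientation: [0.121, 0.993, -0.0, 0.0]
ft_force: [0.7, -0.6, -1.0]
gripper_width: 0.0727
```

```bash
python3 -c "
from h import *
plan(.4422,.1556,.032,166)
c=shot('wrist','w15')
"
```

```text
t 18.23 tcp [0.4422 0.1559 0.0311] yaw 166.0 tilt 0.05 w 0.0727 F [ 0.7 -0.6 -1. ] j7 0.24
TURN [-0.   0.1  0. ] DP after [-0.1 -0.3 -0.9] DP before [-0.1 -0.3 -0.9] rows 0.0
```

View pics/w15.png

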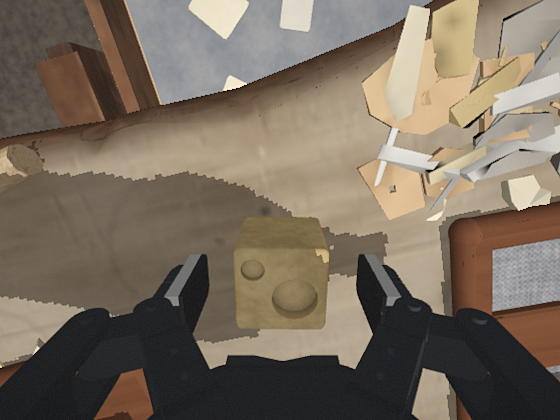

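>>> {"name": "carry_out", "arguments": {"dp": [[0,0,0],[0,0,0],[0,0,0],[0,0,0],[0,0,0]], "turn": [[0,0,0],[0,0,0],[0,0,0],[0,0,0],[0,0,0]], "fingers": 1}}

```text
time: 18.9
tool_pos: [0.4428, 0.156, 0.0322]
orientation: [0.122, 0.993, 0.0, 0.001]
ft_force: [0.2, 0.7, -2.3]
gripper_width: 0.0391
```

>>> {"name": "carry_out", "arguments": {"dp": [[0,0,-0.02],[0,0,-0.05],[0,0,-0.05],[0,0,-0.03],[0,0,0]], "turn": [[0,0,0],[0,0,0],[0,0,0],[0,0,0],[0,0,0]]}}

```text
time: 19.52
tool_pos: [0.4395, 0.1538, 0.1829]
orientation: [0.121, 0.993, -0.002, -0.003]
ft_force: [0.1, -1.0, -5.5]
gripper_width: 0.0388
```

```bash
python3 -c "
from h import *
plan(.5451,-.0655,.16,181.3)
c=shot('wrist','w16')
"
```

```text
t 19.52 tcp [0.4395 0.1538 0.1829] yaw 166.1 tilt 0.41 w 0.0388 F [ 0.1 -1.  -5.5] j7 0.52
TURN [ -0.3  -0.3 -15.2] DP after [-100.6 -221.7   22.9] DP before [-155.5 -187.3   23.2] rows 3.9
```

View pics/w16.png

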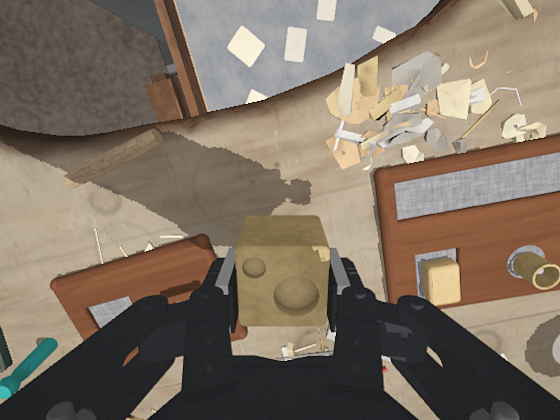

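>>> {"name": "carry_out", "arguments": {"dp": [[0,0,0],[0,0,0],[-0.02,-0.044,0.003],[-0.02,-0.044,0.003],[-0.02,-0.044,0.003],[-0.02,-0.044,0.003],[-0.02,-0.044,0.003],[0,0,0]], "turn": [[0,0,-7.6],[0,0,-7.6],[0,0,0],[0,0,0],[0,0,0],[0,0,0],[0,0,0],[0,0,0]]}}

```text
time: 20.58
tool_pos: [0.5376, -0.0734, 0.1456]
orientation: [-0.018, 1.0, -0.003, -0.02]
ft_force: [-1.2, 1.2, -5.5]
gripper_width: 0.0392
```

```bash
python3 -c "
from h import *
plan(.5451,-.0655,.09,181.3)
c=shot('wrist','w17')
print(proj(c,(.5451,-.0655,.012)))
"
```

```text
t 20.57 tcp [ 0.5376 -0.0734  0.1456] yaw -177.9 tilt 2.30 w 0.0392 F [-1.2  1.2 -5.5] j7 1.16
TURN [-0.3 -2.3  0.8] DP after [-7.7  7.7 55.6] DP before [-10.    7.9  55.2] rows 0.9
[292.98559945 213.00444917]
```

View pics/w17.png

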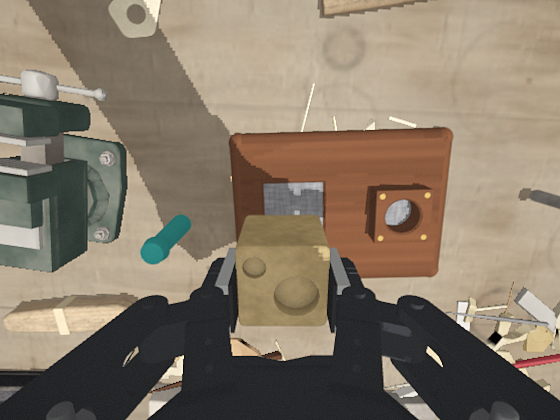

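>>> {"name": "carry_out", "arguments": {"dp": [[-0.01,0.008,0.02],[0,0,0.03],[0,0,0]], "turn": [[-0.3,-2.3,0.8],[0,0,0],[0,0,0]]}}

```text
time: 21.0
tool_pos: [0.5411, -0.0584, 0.0896]
orientation: [-0.015, 1.0, 0.002, -0.004]
ft_force: [0.7, 0.6, -4.5]
gripper_width: 0.0389
```

```bash
python3 -c "
from h import *
plan(.5451,-.0655,.055,181.3)
"
```

```text
t 21.00 tcp [ 0.5411 -0.0584  0.0896] yaw -178.2 tilt 0.55 w 0.0389 F [ 0.7  0.6 -4.5] j7 1.07
TURN [ 0.3 -0.5  0.5] DP after [-3.8 -7.2 34.6] DP before [-4.  -7.3 34.5] rows 0.6
```

>>> {"name": "carry_out", "arguments": {"dp": [[-0.004,-0.007,0.01],[0,-0.001,0.02],[0,0,0]], "turn": [[0.3,-0.5,0.5],[0,0,0],[0,0,0]]}}

```text
time: 21.38
tool_pos: [0.5458, -0.0656, 0.0585]
orientation: [-0.012, 1.0, -0.0, 0.001]
ft_force: [0.2, -0.3, -4.8]
gripper_width: 0.0394
```

```bash
python3 -c "
from h import *
plan(.5451,-.0655,.044,181.3)
c=shot('wrist','w18')
"
```

```text
t 21.38 tcp [ 0.5458 -0.0656  0.0585] yaw -178.7 tilt 0.11 w 0.0394 F [ 0.2 -0.3 -4.8] j7 1.03
TURN [-0.   0.1  0. ] DP after [ 0.7  0.1 14.5] DP before [ 0.7  0.1 14.5] rows 0.2
```

View pics/w18.png

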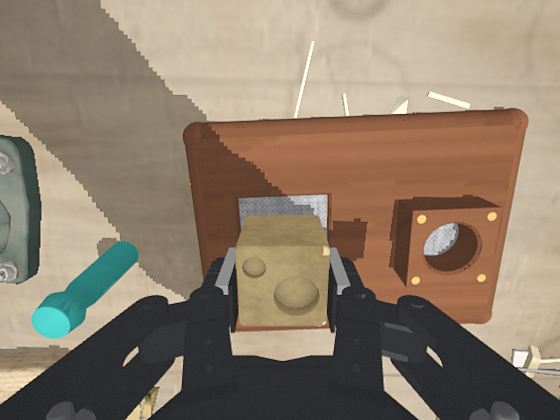

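>>> {"name": "carry_out", "arguments": {"dp": [[0,0,0.008],[0,0,0.006],[0,0,0]], "turn": [[0,0,0],[0,0,0],[0,0,0]]}}

```text
time: 21.8
tool_pos: [0.5478, -0.0653, 0.0455]
orientation: [-0.012, 1.0, -0.0, 0.003]
ft_force: [-0.3, 0.8, -5.3]
gripper_width: 0.0391
```

```bash
python3 -c "
from h import *
plan(.5451,-.0655,.0435,181.3)
"
```

```text
t 21.80 tcp [ 0.5478 -0.0653  0.0455] yaw -178.7 tilt 0.37 w 0.0391 F [-0.3  0.8 -5.3] j7 1.01
TURN [-0.   0.4  0. ] DP after [ 2.7 -0.1  2. ] DP before [ 2.7 -0.1  2. ] rows 0.1
```

>>> {"name": "carry_out", "arguments": {"dp": [[0.003,0,0.003],[0,0,0]], "turn": [[0,0.4,0],[0,0,0]]}}

```text
time: 22.05
tool_pos: [0.5459, -0.0653, 0.0434]
orientation: [-0.012, 1.0, -0.001, 0.001]
ft_force: [-0.3, -0.1, -5.6]
gripper_width: 0.0389
```

>>> {"name": "carry_out", "arguments": {"dp": [[0,0,0],[0,0,0],[0,0,0],[0,0,-0.03],[0,0,-0.05],[0,0,-0.06],[0,0,0]], "turn": [[0,0,0],[0,0,0],[0,0,0],[0,0,0],[0,0,0],[0,0,0],[0,0,0]], "fingers": -0.4}}

```text
time: 22.92
tool_pos: [0.5471, -0.0641, 0.1892]
orientation: [-0.012, 1.0, -0.0, 0.002]
ft_force: [-0.2, 0.8, -1.6]
gripper_width: 0.0597
```

```bash
python3 -c "
from h import *
plan(.656,-.262,.18,95.4)
c=shot('wrist','w19')
"
```

```text
t 22.93 tcp [ 0.5471 -0.0641  0.1892] yaw -178.6 tilt 0.28 w 0.0597 F [-0.2  0.8 -1.6] j7 1.18
TURN [ 0.2  0.2 86. ] DP after [-207.2   89.7    9.2] DP before [-104.  -200.4    9.8] rows 3.6
```

View pics/w19.png

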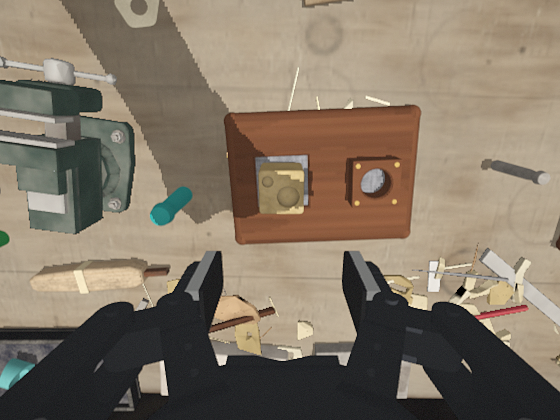

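```bash
python3 -c "
from m2 import *
c,im,h=load('w19')
for p in [(31,279),(145,274),(170,271)]: print(ray(c,*p,.012)[:2]*1000)
print(ray(c,82,263,.02),ray(c,84,294,.023))
crop('w19',(10,230,200,320),4,'w19c')
t=dict(np.load('pics/top0.npz'))
crop('top0',(345,150,420,182),10,'tc')
"
```

```text
[ 660.93332544 -341.26333121]
[ 651.52202999 -214.12547576]
[ 647.10313821 -186.25050726]
[ 0.63507641 -0.27550839  0.02      ] [ 0.67118027 -0.27774623  0.023     ]
```

View pics/tc.png

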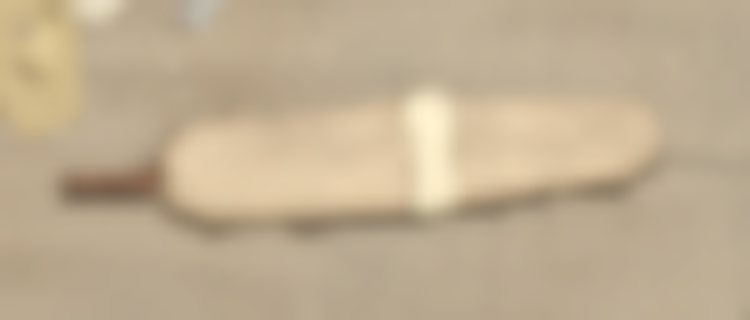

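View pics/w19c.png

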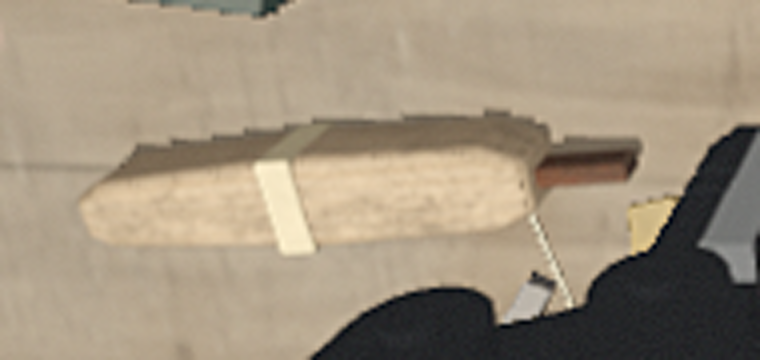

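```bash
python3 -c "
from h import *
t=dict(np.load('pics/top0.npz'))
a=ray(t,351,168.7,.012)[:2]*1000;b=ray(t,410.8,163.5,.012)[:2]*1000
print(a,b,(a+b)/2,np.linalg.norm(a-b),np.degrees(np.arctan2(-(a-b)[0],(a-b)[1])))"
```

```text
[ 647.89808164 -189.80782327] [ 664.47142468 -339.1596388 ] [ 656.18475316 -264.48373103] 150.26856125753065 6.33211877405495
```

>>> {"name": "carry_out", "arguments": {"dp": [[0,0,0],[0,0,0],[0,0,0],[0,0,0],[0,0,0],[0,0,0],[0,0,0],[0,0,0],[0,0,0],[0,0,0]], "turn": [[0,0,9.5],[0,0,9.5],[0,0,9.5],[0,0,9.5],[0,0,9.5],[0,0,9.5],[0,0,9.5],[0,0,9.5],[0,0,9.5],[0,0,0]]}}

```text
time: 24.22
tool_pos: [0.5345, -0.0671, 0.1702]
orientation: [0.688, 0.726, -0.01, -0.011]
ft_force: [-0.3, 0.3, -1.0]
gripper_width: 0.0599
```

```bash
python3 -c "
from h import *
plan(.6565,-.274,.14,95.5)
"
```

```text
t 24.23 tcp [ 0.5345 -0.0671  0.1702] yaw 93.1 tilt 1.71 w 0.0599 F [-0.3  0.3 -1. ] j7 -0.17
TURN [-1.7 -0.2 -2.4] DP after [-217.6  101.6   30.2] DP before [-213.3  111.4   26.5] rows 3.9
```

>>> {"name": "carry_out", "arguments": {"dp": [[0,0,0],[-0.054,0.026,0.006],[-0.054,0.026,0.006],[-0.054,0.026,0.006],[-0.054,0.026,0.006],[0,0,0]], "turn": [[-1.7,-0.2,-2.4],[0,0,0],[0,0,0],[0,0,0],[0,0,0],[0,0,0]]}}

```text
time: 24.98
tool_pos: [0.6622, -0.2756, 0.1418]
orientation: [0.663, 0.749, 0.0, 0.001]
ft_force: [-0.7, 0.0, -1.0]
gripper_width: 0.0598
```

```bash
python3 -c "
from h import *
plan(.6565,-.274,.08,95.5)
c=shot('wrist','w20')
"
```

```text
t 24.98 tcp [ 0.6622 -0.2756  0.1418] yaw 97.0 tilt 0.07 w 0.0598 F [-0.7  0.  -1. ] j7 0.17
TURN [0.1 0.  1.5] DP after [ 2.2 -5.5 61.8] DP before [ 2.3 -5.5 61.8] rows 1.0
```

View pics/w20.png

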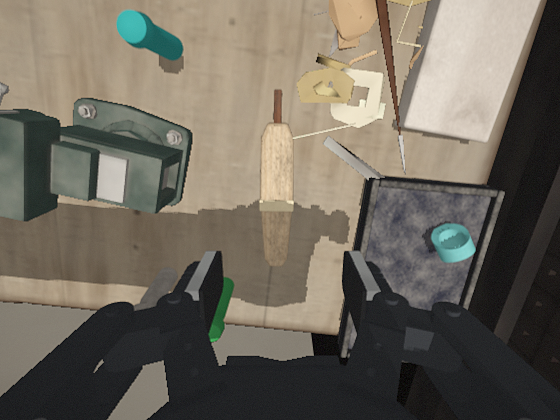

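```bash
python3 -c "
from m2 import *
c,im,h=load('w20')
a=ray(c,278,90,.012)[:2]*1000;b=ray(c,274,265,.012)[:2]*1000
print(a,b,(a+b)/2,np.linalg.norm(a-b),np.degrees(np.arctan2(-(a-b)[0],(a-b)[1])))
print(ray(c,260,207,.012),ray(c,295,207,.012),'box',ray(c,372,178,.02),ray(c,345,330,.02))
print(ray(c,224,282,.072),ray(c,214,330,.072))"
```

```text
[ 648.39174414 -189.39698424] [ 662.39885989 -339.61009826] [ 655.39530201 -264.50354125] 150.86477028716953 5.327328199202752
[ 0.64408332 -0.28544274  0.012     ] [ 0.67403979 -0.28180343  0.012     ] box [ 0.73206728 -0.24714794  0.02      ] [ 0.73733439 -0.39615772  0.02      ]
[ 0.62625614 -0.32434838  0.072     ] [ 0.62145787 -0.36642448  0.072     ]
```

>>> {"name": "carry_out", "arguments": {"dp": [[0.002,-0.006,0.02],[0,0,0.04],[0,0,0]], "turn": [[0,0,1.7],[0,0,0],[0,0,0]]}}

```text
time: 25.4
tool_pos: [0.6543, -0.2657, 0.0818]
orientation: [0.669, 0.743, 0.002, -0.001]
ft_force: [-0.2, -0.1, 0.2]
gripper_width: 0.0597
```

```bash
python3 -c "
from h import *
plan(.6563,-.2745,.05,95.3)
"
```

```text
t 25.40 tcp [ 0.6543 -0.2657  0.0818] yaw 96.0 tilt 0.30 w 0.0597 F [-0.2 -0.1  0.2] j7 0.12
TURN [ 0.1 -0.3  0.7] DP after [-8.9  1.1 31.8] DP before [-9.1  1.  31.8] rows 0.5
```

>>> {"name": "carry_out", "arguments": {"dp": [[-0.009,0.001,0.015],[0,0,0.02],[0,0,0.014],[0,0,0]], "turn": [[0,-0.3,0.7],[0,0,0],[0,0,0],[0,0,0]]}}

```text
time: 25.9
tool_pos: [0.6584, -0.274, 0.0334]
orientation: [0.673, 0.74, 0.002, 0.003]
ft_force: [-0.7, 0.6, -0.5]
gripper_width: 0.0597
```

```bash
python3 -c "
from h import *
plan(.6563,-.2745,.026,95.3)
"
```

```text
t 25.90 tcp [ 0.6584 -0.274   0.0334] yaw 95.5 tilt 0.44 w 0.0597 F [-0.7  0.6 -0.5] j7 0.09
TURN [0.4 0.1 0.2] DP after [-0.3 -2.2  7.4] DP before [-0.3 -2.2  7.4] rows 0.1
```

>>> {"name": "carry_out", "arguments": {"dp": [[0,-0.002,0.008],[0,0,0]], "turn": [[0.4,0.1,0],[0,0,0]]}}

```text
time: 26.15
tool_pos: [0.6568, -0.2741, 0.0254]
orientation: [0.673, 0.74, 0.0, 0.001]
ft_force: [-1.1, -0.7, -0.5]
gripper_width: 0.0596
```

>>> {"name": "carry_out", "arguments": {"dp": [[0,0,0],[0,0,0],[0,0,0],[0,0,0],[0,0,0]], "turn": [[0,0,0],[0,0,0],[0,0,0],[0,0,0],[0,0,0]], "fingers": 1}}

```text
time: 26.78
tool_pos: [0.6574, -0.2743, 0.0266]
orientation: [0.673, 0.74, 0.0, 0.001]
ft_force: [-0.3, -0.2, -1.4]
gripper_width: 0.0259
```

```bash
python3 -c "
from h import *
plan(.6563,-.2745,.026,95.3)
c=shot('wrist','w21')
"
```

```text
t 26.77 tcp [ 0.6574 -0.2743  0.0266] yaw 95.5 tilt 0.16 w 0.0259 F [-0.3 -0.2 -1.4] j7 0.09
TURN [0.1 0.1 0.2] DP after [-0.1 -1.1  0.6] DP before [-0.1 -1.1  0.6] rows 0.0
```

View pics/w21.png

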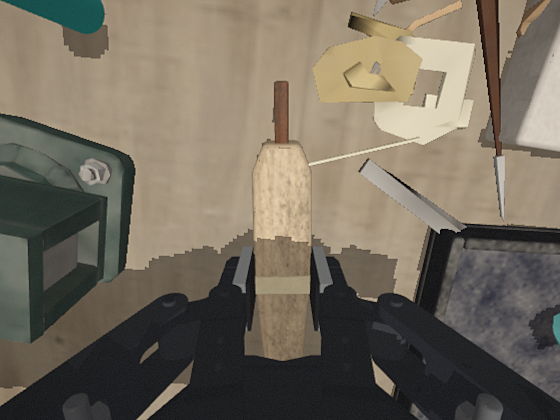

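>>> {"name": "carry_out", "arguments": {"dp": [[0,0,-0.05],[0,0,-0.06],[0,0,-0.06],[0,0,0],[0.054,-0.018,0],[0.054,-0.018,0],[0.054,-0.018,0],[0.054,-0.018,0],[0.054,-0.018,0],[0.054,-0.018,0]], "turn": [[0,0,0],[0,0,0],[0,0,0],[0,0,8.2],[0,0,0],[0,0,0],[0,0,0],[0,0,0],[0,0,0],[0,0,0]]}}

```text
time: 28.08
tool_pos: [0.5654, 0.0582, 0.2002]
orientation: [0.729, 0.684, 0.001, 0.003]
ft_force: [1.0, 0.4, -1.3]
gripper_width: 0.0258
```

```bash
python3 -c "
from h import *
plan(.484,.3295,.14,87.3)
"
```

```text
t 28.07 tcp [0.5654 0.0582 0.2002] yaw 86.3 tilt 0.30 w 0.0258 F [ 1.   0.4 -1.3] j7 -0.50
TURN [ 0.3  0.2 -1. ] DP after [267.2 -94.   60.2] DP before [265.7 -98.8  59. ] rows 4.6
```

>>> {"name": "carry_out", "arguments": {"dp": [[0.053,-0.019,0.011],[0.053,-0.019,0.011],[0.053,-0.019,0.011],[0.053,-0.019,0.011],[0.053,-0.019,0.011],[0,0,0]], "turn": [[0,0,-1],[0,0,0],[0,0,0],[0,0,0],[0,0,0],[0,0,0]]}}

```text
time: 28.82
tool_pos: [0.4778, 0.3415, 0.1441]
orientation: [0.72, 0.694, 0.003, 0.003]
ft_force: [0.5, -0.3, -1.6]
gripper_width: 0.026
```

```bash
python3 -c "
from h import *
plan(.484,.3295,.08,87.3)
c=shot('wrist','w22')
"
```

```text
t 28.82 tcp [0.4778 0.3415 0.1441] yaw 87.9 tilt 0.47 w 0.0260 F [ 0.5 -0.3 -1.6] j7 -1.07
TURN [ 0.5 -0.1  0.6] DP after [-11.7   6.8  64.1] DP before [-11.9   6.1  64.2] rows 1.0
```

View pics/w22.png

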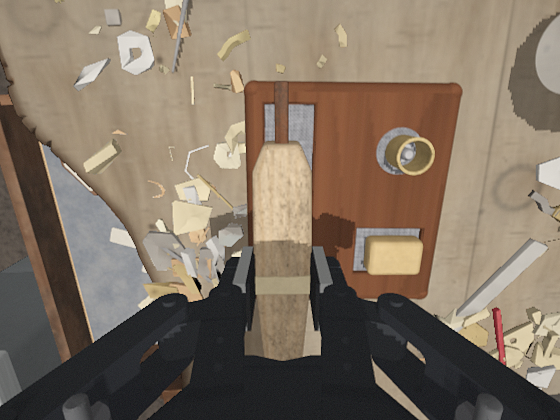

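>>> {"name": "carry_out", "arguments": {"dp": [[-0.012,0.006,0.02],[0,0,0.03],[0,0,0]], "turn": [[0.5,0,0.6],[0,0,0],[0,0,0]]}}

```text
time: 29.25
tool_pos: [0.4891, 0.3182, 0.0908]
orientation: [0.729, 0.685, -0.002, 0.002]
ft_force: [-0.1, 0.6, -0.5]
gripper_width: 0.0259
```

```bash
python3 -c "
from h import *
plan(.484,.3295,.055,87.3)
"
```

```text
t 29.25 tcp [0.4891 0.3182 0.0908] yaw 86.5 tilt 0.35 w 0.0259 F [-0.1  0.6 -0.5] j7 -1.09
TURN [ 0.   0.3 -0.8] DP after [11.  -5.6 35.8] DP before [11.2 -5.8 35.8] rows 0.6
```

>>> {"name": "carry_out", "arguments": {"dp": [[0.01,-0.006,0.005],[0,0,0.015],[0,0,0.01],[0,0,0]], "turn": [[0,0.3,-0.8],[0,0,0],[0,0,0],[0,0,0]]}}

```text
time: 29.75
tool_pos: [0.4855, 0.3272, 0.0599]
orientation: [0.725, 0.689, 0.001, 0.001]
ft_force: [-0.5, 1.1, -0.2]
gripper_width: 0.0259
```

```bash
python3 -c "
from h import *
plan(.484,.3295,.038,87.3)
c=shot('wrist','w23')
"
```

```text
t 29.75 tcp [0.4855 0.3272 0.0599] yaw 87.1 tilt 0.16 w 0.0259 F [-0.5  1.1 -0.2] j7 -1.13
TURN [ 0.2  0.  -0.2] DP after [ 2.2 -1.7 21.9] DP before [ 2.2 -1.7 21.9] rows 0.4
```

View pics/w23.png

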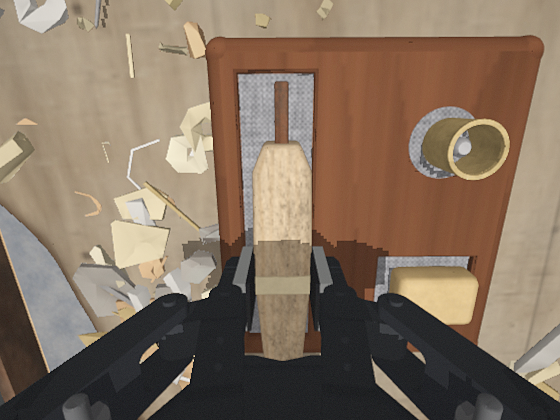

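>>> {"name": "carry_out", "arguments": {"dp": [[0.002,-0.002,0.01],[0,0,0.009],[0,0,0]], "turn": [[0.2,0,0],[0,0,0],[0,0,0]]}}

```text
time: 30.18
tool_pos: [0.484, 0.3301, 0.0406]
orientation: [0.725, 0.689, 0.001, -0.0]
ft_force: [0.9, -0.7, -0.7]
gripper_width: 0.0261
```

```bash
python3 -c "
from h import *
plan(.484,.3295,.0375,87.3)
c=shot('wrist','w24')
"
```

```text
t 30.18 tcp [0.484  0.3301 0.0406] yaw 87.1 tilt 0.07 w 0.0261 F [ 0.9 -0.7 -0.7] j7 -1.15
TURN [ 0.  -0.1 -0.2] DP after [-0.6 -0.   3.1] DP before [-0.6 -0.   3.1] rows 0.1
```

View pics/w24.png

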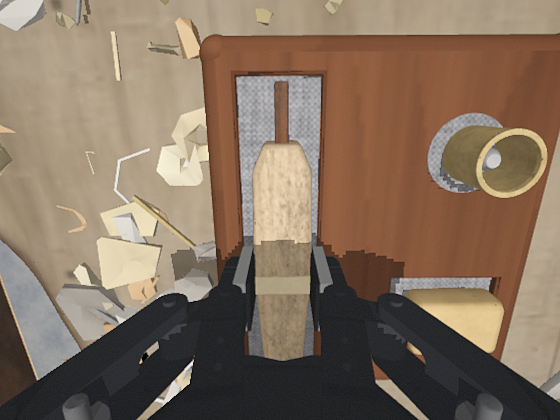

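>>> {"name": "carry_out", "arguments": {"dp": [[0,0,0.003],[0,0,0]], "turn": [[0,0,0],[0,0,0]]}}

```text
time: 30.48
tool_pos: [0.4845, 0.3307, 0.0383]
orientation: [0.725, 0.689, 0.001, -0.0]
ft_force: [-0.4, -0.1, -0.6]
gripper_width: 0.0258
```

>>> {"name": "carry_out", "arguments": {"dp": [[0,0,0],[0,0,0],[0,0,0],[0,0,-0.03],[0,0,-0.05],[0,0,-0.06],[0,0,0]], "turn": [[0,0,0],[0,0,0],[0,0,0],[0,0,0],[0,0,0],[0,0,0],[0,0,0]], "fingers": -0.4}}

```text
time: 31.35
tool_pos: [0.4844, 0.3306, 0.1824]
orientation: [0.725, 0.689, 0.001, -0.0]
ft_force: [-0.2, 0.0, 0.3]
gripper_width: 0.0597
```

```bash
python3 -c "
from h import *
plan(.560,-.367,.22,90)
c=shot('wrist','w25')
"
```

```text
t 31.35 tcp [0.4844 0.3306 0.1824] yaw 87.1 tilt 0.17 w 0.0597 F [-0.2  0.   0.3] j7 -1.03
TURN [ 0.1 -0.1 -2.9] DP after [-697.6   75.6  -37.6] DP before [-692.9  110.7  -39.2] rows 11.2
```

View pics/w25.png

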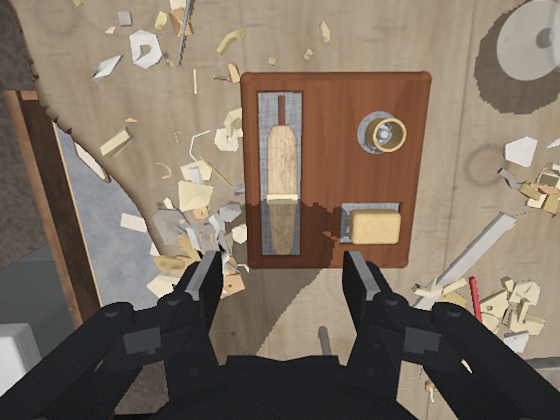

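>>> {"name": "carry_out", "arguments": {"dp": [[0,0,0],[-0.058,0.006,-0.004],[-0.058,0.006,-0.004],[-0.058,0.006,-0.004],[-0.058,0.006,-0.004],[-0.058,0.006,-0.004],[-0.058,0.006,-0.004],[-0.058,0.006,-0.004],[-0.058,0.006,-0.004],[-0.058,0.006,-0.004]], "turn": [[0,0,-2.9],[0,0,0],[0,0,0],[0,0,0],[0,0,0],[0,0,0],[0,0,0],[0,0,0],[0,0,0],[0,0,0]], "fingers": 0}}

```text
time: 32.65
tool_pos: [0.5341, -0.2059, 0.2029]
orientation: [0.702, 0.712, -0.009, -0.009]
ft_force: [1.6, 0.1, 0.2]
gripper_width: 0.0422
```

```bash
python3 -c "
from h import *
plan(.560,-.367,.18,90)
"
```

```text
t 32.65 tcp [ 0.5341 -0.2059  0.2029] yaw 90.7 tilt 1.42 w 0.0422 F [1.6 0.1 0.2] j7 0.07
TURN [-1.4  0.   0.7] DP after [-161.1   25.9   22.9] DP before [-161.4   24.3   22.3] rows 2.6
```

>>> {"name": "carry_out", "arguments": {"dp": [[-0.053,0.008,0],[-0.054,0.008,0],[-0.054,0.008,0.01],[0,0,0]], "turn": [[-1.4,0,0.7],[0,0,0],[0,0,0],[0,0,0]]}}

```text
time: 33.15
tool_pos: [0.5537, -0.3784, 0.1842]
orientation: [0.71, 0.704, -0.003, -0.004]
ft_force: [-0.3, -0.1, -1.4]
gripper_width: 0.0428
```

```bash
python3 -c "
from h import *
plan(.560,-.367,.13,90)
c=shot('wrist','w26')
print(proj(c,(.56,-.367,.072)))
"
```

```text
t 33.15 tcp [ 0.5537 -0.3784  0.1842] yaw 89.5 tilt 0.60 w 0.0428 F [-0.3 -0.1 -1.4] j7 0.29
TURN [-0.6 -0.1 -0.5] DP after [11.4  6.3 54.2] DP before [11.4  6.8 54.1] rows 0.9
[291.47510844 191.42673647]
```

View pics/w26.png

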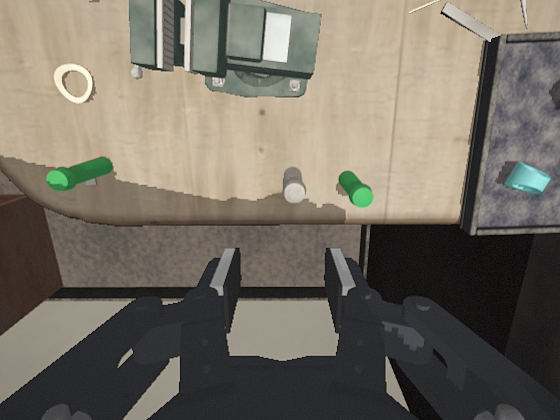

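>>> {"name": "carry_out", "arguments": {"dp": [[0.011,0.008,0.02],[0,0,0.025],[0,0,0]], "turn": [[-0.6,0,-0.5],[0,0,0],[0,0,0]]}}

```text
time: 33.58
tool_pos: [0.5625, -0.3579, 0.1366]
orientation: [0.704, 0.71, 0.002, -0.004]
ft_force: [-0.7, -0.3, 0.2]
gripper_width: 0.0425
```

```bash
python3 -c "
from h import *
plan(.5615,-.367,.11,90)
c=shot('wrist','w27')
"
```

```text
t 33.58 tcp [ 0.5625 -0.3579  0.1366] yaw 90.5 tilt 0.49 w 0.0425 F [-0.7 -0.3  0.2] j7 0.25
TURN [-0.1 -0.5  0.5] DP after [-9.1 -1.  26.6] DP before [-9.3 -1.  26.5] rows 0.4
```

View pics/w27.png

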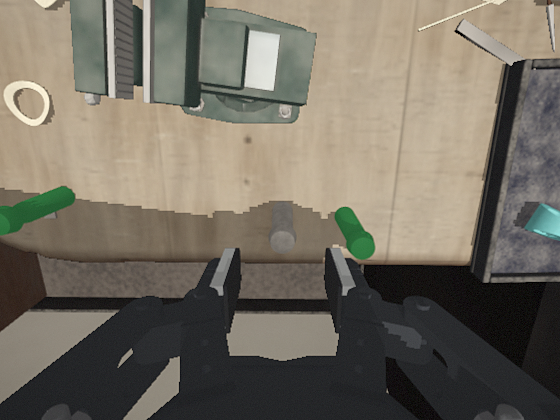

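```bash
python3 -c "
from m2 import *
c,im,h=load('w27')
for p in [(282,240),(283,243)]: print(ray(c,*p,.072)); print('green',ray(c,361,245,.072))"
```

```text
[ 0.56227734 -0.36637595  0.072     ]
green [ 0.61486541 -0.36951277  0.072     ]
[ 0.56295948 -0.36853239  0.072     ]
green [ 0.61486541 -0.36951277  0.072     ]
```

>>> {"name": "carry_out", "arguments": {"dp": [[-0.009,-0.001,0.01],[0,0,0.01],[0,0,0]], "turn": [[0,-0.5,0.5],[0,0,0],[0,0,0]]}}

```text
time: 34.0
tool_pos: [0.5638, -0.3671, 0.1189]
orientation: [0.707, 0.707, 0.0, 0.003]
ft_force: [0.7, -0.5, -0.1]
gripper_width: 0.0427
```

```bash
python3 -c "
from h import *
plan(.5615,-.367,.09,90)
c=shot('wrist','w28')
"
```

```text
t 34.00 tcp [ 0.5638 -0.3671  0.1189] yaw 90.1 tilt 0.29 w 0.0427 F [ 0.7 -0.5 -0.1] j7 0.24
TURN [0.2 0.2 0.1] DP after [ 0.1 -2.3 28.9] DP before [ 0.2 -2.4 28.9] rows 0.5
```

View pics/w28.png

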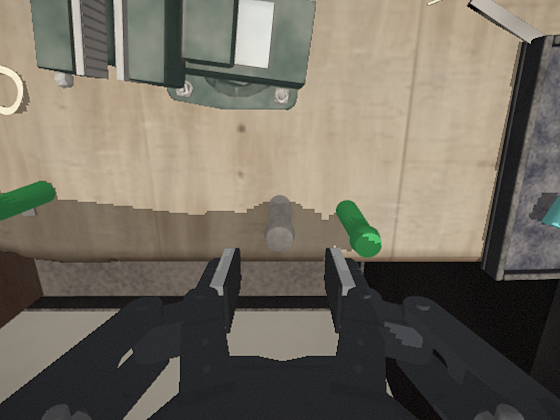

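>>> {"name": "carry_out", "arguments": {"dp": [[0,-0.003,0.008],[0,0,0.01],[0,0,0]], "turn": [[0.2,0.2,0],[0,0,0],[0,0,0]]}}

```text
time: 34.42
tool_pos: [0.5609, -0.3676, 0.1006]
orientation: [0.707, 0.707, 0.0, 0.001]
ft_force: [-0.4, 0.3, 0.9]
gripper_width: 0.0427
```

```bash
python3 -c "
from h import *
plan(.561,-.367,.058,90)
"
```

```text
t 34.42 tcp [ 0.5609 -0.3676  0.1006] yaw 90.0 tilt 0.08 w 0.0427 F [-0.4  0.3  0.9] j7 0.23
TURN [0.1 0.  0. ] DP after [ 0.6  0.1 42.6] DP before [ 0.7  0.  42.6] rows 0.7
```

>>> {"name": "carry_out", "arguments": {"dp": [[0.001,0,0.012],[0,0,0.012],[0,0,0.012],[0,0,0]], "turn": [[0,0,0],[0,0,0],[0,0,0],[0,0,0]]}}

```text
time: 34.92
tool_pos: [0.5607, -0.3663, 0.0614]
orientation: [0.707, 0.707, 0.0, 0.0]
ft_force: [0.4, -0.6, 0.0]
gripper_width: 0.0427
```

```bash
python3 -c "
from h import *
plan(.561,-.367,.058,90)
c=shot('wrist','w29')
"
```

```text
t 34.92 tcp [ 0.5607 -0.3663  0.0614] yaw 90.0 tilt 0.01 w 0.0427 F [ 0.4 -0.6  0. ] j7 0.21
TURN [0. 0. 0.] DP after [-0.7  0.3  3.4] DP before [-0.7  0.3  3.4] rows 0.1
```

View pics/w29.png

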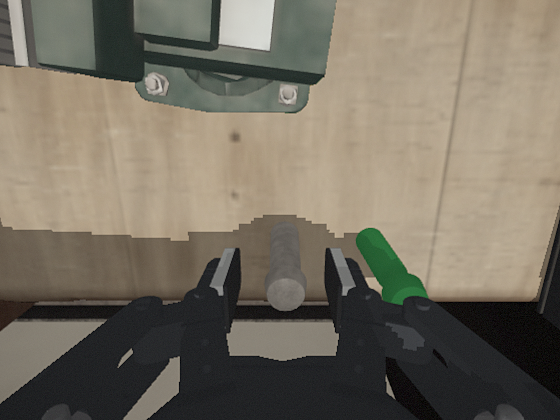

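>>> {"name": "carry_out", "arguments": {"dp": [[0,0.001,0.004],[0,0,0]], "turn": [[0,0,0],[0,0,0]]}}

```text
time: 35.22
tool_pos: [0.5628, -0.3667, 0.0585]
orientation: [0.707, 0.707, 0.0, 0.001]
ft_force: [-0.5, -0.2, 0.2]
gripper_width: 0.0427
```

>>> {"name": "carry_out", "arguments": {"dp": [[0,0,0],[0,0,0],[0,0,0],[0,0,0],[0,0,0]], "turn": [[0,0,0],[0,0,0],[0,0,0],[0,0,0],[0,0,0]], "fingers": 1}}

```text
time: 35.85
tool_pos: [0.563, -0.3669, 0.0592]
orientation: [0.707, 0.707, 0.001, 0.002]
ft_force: [-0.6, -0.2, -1.7]
gripper_width: 0.0167
```

>>> {"name": "carry_out", "arguments": {"dp": [[0,0,-0.02],[0,0,-0.05],[0,0,-0.05],[0,0,-0.04],[0,0,0]], "turn": [[0,0,0],[0,0,0],[0,0,0],[0,0,0],[0,0,0]]}}

```text
time: 36.48
tool_pos: [0.5635, -0.3663, 0.2299]
orientation: [0.707, 0.708, 0.001, 0.004]
ft_force: [-0.2, -0.1, -1.1]
gripper_width: 0.0173
```

```bash
python3 -c "
from h import *
plan(.5428,.0216,.2,91.3)
c=shot('wrist','w30');c=shot('scene','s30')
from m2 import crop
crop('s30',(330,130,500,300),4,'s30c')
"
```

```text
t 36.48 tcp [ 0.5635 -0.3663  0.2299] yaw 90.1 tilt 0.48 w 0.0173 F [-0.2 -0.1 -1.1] j7 0.29
TURN [ 0.4  0.2 -1.2] DP after [388.3 -11.9  29.9] DP before [388.1 -20.4  28.3] rows 6.2
```

View pics/w30.png

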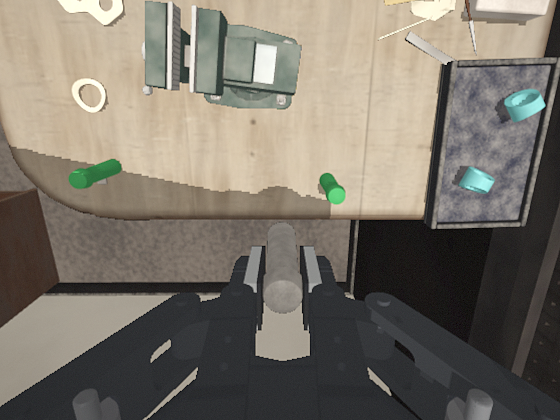

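View pics/s30.png

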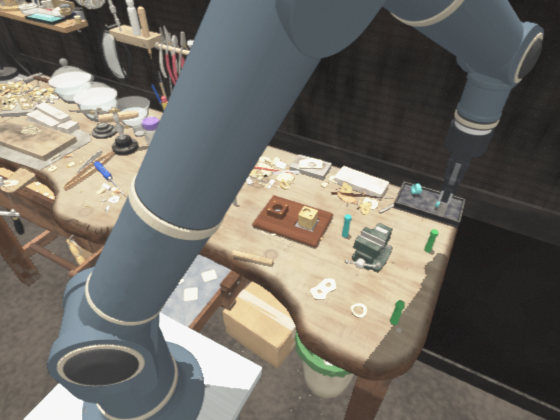

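>>> {"name": "carry_out", "arguments": {"dp": [[0,0,0],[0.055,-0.002,0],[0.055,-0.002,0],[0.055,-0.002,0],[0.055,-0.002,0],[0.055,-0.002,0],[0.055,-0.002,0],[0.045,-0.002,0.01],[0,0,0]], "turn": [[0.4,0.2,-1.2],[0,0,0],[0,0,0],[0,0,0],[0,0,0],[0,0,0],[0,0,0],[0,0,0],[0,0,0]]}}

```text
time: 37.7
tool_pos: [0.5312, 0.0198, 0.2061]
orientation: [0.697, 0.717, -0.006, -0.014]
ft_force: [-0.2, 0.0, -0.1]
gripper_width: 0.0174
```

```bash
python3 -c "
from h import *
plan(.5428,.0216,.14,91.3)
c=shot('wrist','w31')
"
```

```text
t 37.70 tcp [0.5312 0.0198 0.2061] yaw 91.6 tilt 1.78 w 0.0174 F [-0.2  0.  -0.1] j7 -0.32
TURN [-1.6 -0.7  0.3] DP after [ 1.5 11.7 66.1] DP before [ 0.6 13.6 65.7] rows 1.1
```

View pics/w31.png

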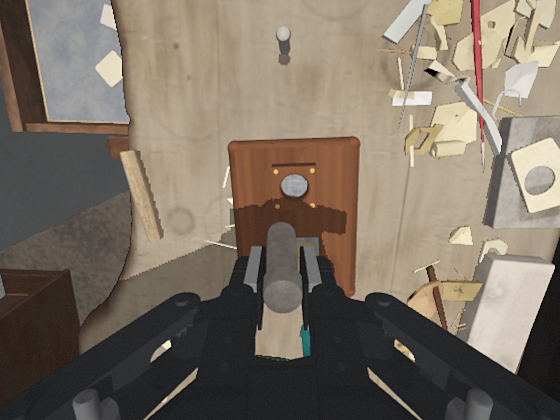

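```bash
python3 -c "
from m2 import *
c,im,h=load('w31')
print(ray(c,294.7,187.8,.036))
t=dict(np.load('pics/top0.npz'))
P=[(48,330),(86,330),(88,367),(50,369)]
print(ray(t,240+68/2.7,80+349/2.7,.036))"
```

```text
[0.53857687 0.02127766 0.036     ]
[0.5382476  0.02132864 0.036     ]
```

>>> {"name": "carry_out", "arguments": {"dp": [[0.001,0.013,0.02],[0,0,0.03],[0,0,0]], "turn": [[-1.6,-0.7,0.3],[0,0,0],[0,0,0]]}}

```text
time: 38.12
tool_pos: [0.5446, 0.0138, 0.153]
orientation: [0.702, 0.712, -0.002, 0.0]
ft_force: [0.1, -0.2, -1.0]
gripper_width: 0.0179
```

```bash
python3 -c "
from h import *
plan(.5428,.0216,.12,91.3)
c=shot('wrist','w32')
"
```

```text
t 38.12 tcp [0.5446 0.0138 0.153 ] yaw 90.8 tilt 0.26 w 0.0179 F [ 0.1 -0.2 -1. ] j7 -0.39
TURN [-0.1  0.2 -0.5] DP after [ 7.8 -1.7 33. ] DP before [ 7.9 -1.6 33. ] rows 0.5
```

View pics/w32.png

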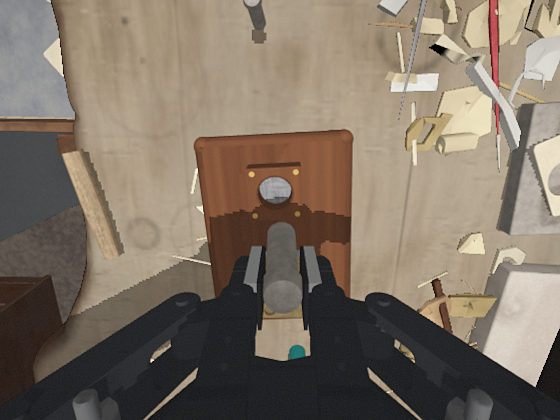

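```bash
python3 -c "
from m2 import *
c,im,h=load('w32')
print(ray(c,274.5,193.7,.036))
for p in [(251,174),(295,172),(297,214),(255,215)]: print(ray(c,*p,.036)[:2])
crop('w32',(190,120,360,230),4.5,'w32c')"
```

```text
[0.53804407 0.02134937 0.036     ]
[0.51933718 0.03730628]
[0.55413512 0.03940281]
[0.55670539 0.00420432]
[0.52204889 0.0028343 ]
```

View pics/w32c.png

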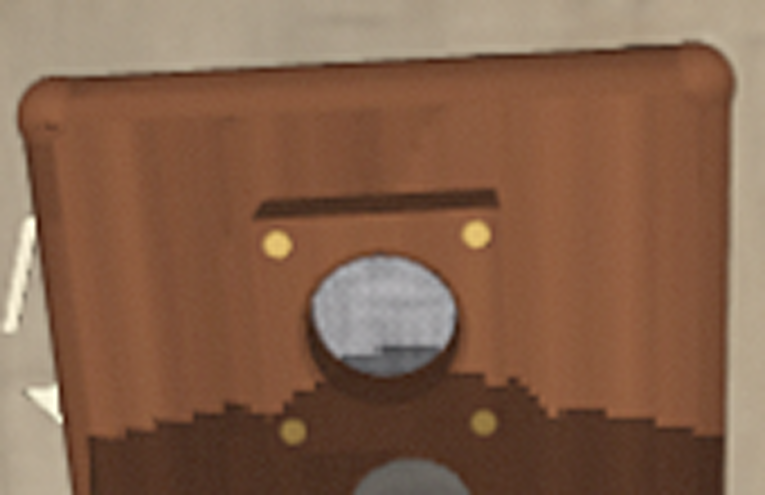

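>>> {"name": "carry_out", "arguments": {"dp": [[0.007,-0.006,0.01],[0,0,0.015],[0,0,0]], "turn": [[0,0.2,0],[0,0,0],[0,0,0]]}}

```text
time: 38.55
tool_pos: [0.5406, 0.0205, 0.1298]
orientation: [0.703, 0.711, 0.001, 0.001]
ft_force: [-0.8, 0.4, -1.2]
gripper_width: 0.0174
```

```bash
python3 -c "
from h import *
plan(.5385,.0213,.1,91)
c=shot('wrist','w33')
"
```

```text
t 38.55 tcp [0.5406 0.0205 0.1298] yaw 90.7 tilt 0.22 w 0.0174 F [-0.8  0.4 -1.2] j7 -0.42
TURN [ 0.2  0.  -0.3] DP after [ 0.9 -2.1 29.8] DP before [ 0.9 -2.2 29.8] rows 0.5
```

View pics/w33.png

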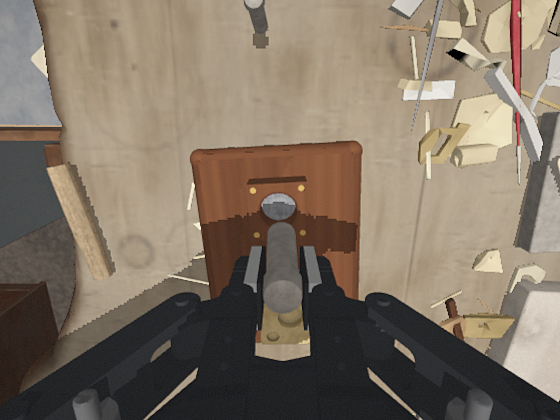

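>>> {"name": "carry_out", "arguments": {"dp": [[0.001,-0.002,0.01],[0,0,0.012],[0,0,0]], "turn": [[0.2,0,0],[0,0,0],[0,0,0]]}}

```text
time: 38.98
tool_pos: [0.5395, 0.0218, 0.1074]
orientation: [0.703, 0.711, 0.001, 0.001]
ft_force: [-0.2, -0.8, -0.7]
gripper_width: 0.0176
```

```bash
python3 -c "
from h import *
plan(.5385,.0213,.0755,91)
c=shot('wrist','w34')
from m2 import crop
crop('w34',(190,120,370,340),2.7,'w34c')
"
```

```text
t 38.98 tcp [0.5395 0.0218 0.1074] yaw 90.7 tilt 0.14 w 0.0176 F [-0.2 -0.8 -0.7] j7 -0.45
TURN [ 0.1 -0.  -0.3] DP after [-0.5 -1.  31.9] DP before [-0.5 -1.1 31.9] rows 0.5
```

View pics/w34c.png

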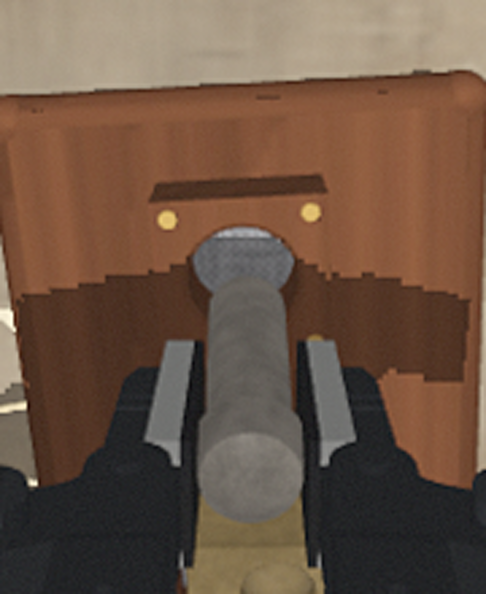

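>>> {"name": "carry_out", "arguments": {"dp": [[0,-0.001,0.009],[0,0,0.009],[0,0,0]], "turn": [[0,0,0],[0,0,0],[0,0,0]]}}

```text
time: 39.4
tool_pos: [0.5391, 0.0219, 0.0889]
orientation: [0.703, 0.711, 0.001, 0.001]
ft_force: [0.2, 0.3, -0.9]
gripper_width: 0.0175
```

```bash
python3 -c "
from h import *
plan(.5385,.0213,.0755,91)
c=shot('wrist','w35')
from m2 import crop
crop('w35',(190,120,370,340),2.7,'w35c')
"
```

```text
t 39.40 tcp [0.5391 0.0219 0.0889] yaw 90.7 tilt 0.22 w 0.0175 F [ 0.2  0.3 -0.9] j7 -0.47
TURN [ 0.2 -0.  -0.3] DP after [-0.6 -0.6 13.4] DP before [-0.6 -0.7 13.4] rows 0.2
```

View pics/w35c.png

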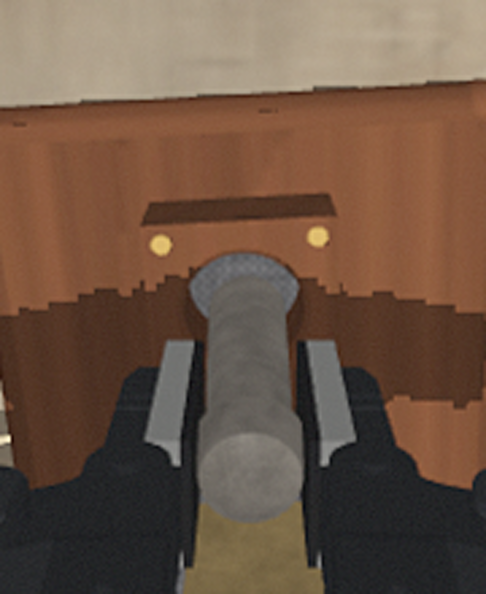

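Foot is inside the bore, no contact. Lower the last 13 mm.

>>> {"name": "carry_out", "arguments": {"dp": [[0,-0.001,0.006],[0,0,0.006],[0,0,0]], "turn": [[0.2,0,0],[0,0,0],[0,0,0]]}}

```text
time: 39.83
tool_pos: [0.5386, 0.022, 0.0767]
orientation: [0.703, 0.711, 0.001, 0.0]
ft_force: [0.4, 0.1, 0.0]
gripper_width: 0.0172
```

```bash
python3 -c "
from h import *
plan(.5385,.0213,.075,91)
"
```

```text
t 39.83 tcp [0.5386 0.022  0.0767] yaw 90.7 tilt 0.09 w 0.0172 F [0.4 0.1 0. ] j7 -0.48
TURN [ 0.1 -0.  -0.3] DP after [-0.7 -0.1  1.7] DP before [-0.7 -0.1  1.7] rows 0.0
```

>>> {"name": "carry_out", "arguments": {"dp": [[0,0,0.002],[0,0,0]], "turn": [[0,0,0],[0,0,0]]}}

```text
time: 40.08
tool_pos: [0.5395, 0.0224, 0.0761]
orientation: [0.703, 0.711, 0.001, 0.001]
ft_force: [0.1, 0.3, -0.7]
gripper_width: 0.0173
```

>>> {"name": "carry_out", "arguments": {"dp": [[0,0,0],[0,0,0],[0,0,0],[0,0,0]], "turn": [[0,0,0],[0,0,0],[0,0,0],[0,0,0]], "fingers": -0.2}}

```text
time: 40.58
tool_pos: [0.5398, 0.0224, 0.0761]
orientation: [0.703, 0.711, 0.001, 0.001]
ft_force: [0.3, -0.0, 0.6]
gripper_width: 0.0513
```

>>> {"name": "carry_out", "arguments": {"dp": [[0,0,-0.02],[0,0,-0.05],[0,0,-0.055],[0,0,-0.055],[0,0,0],[0,0,0]], "turn": [[0,0,0],[0,0,0],[0,0,0],[0,0,0],[0,0,0],[0,0,0]]}}

```text
time: 41.32
tool_pos: [0.5383, 0.022, 0.26]
orientation: [0.703, 0.711, 0.0, 0.0]
ft_force: [-0.3, -0.5, -1.1]
gripper_width: 0.0512
```

```bash
python3 -c "
from h import *
plan(.5385,.0213,.075,91)
shot('wrist','w36');shot('top','t36');shot('scene','s36')
from m2 import crop
crop('t36',(90,160,330,260),3.3,'t36c')
crop('s36',(200,130,470,345),2.7,'s36c')
"
```

```text
t 41.33 tcp [0.5383 0.022  0.26  ] yaw 90.7 tilt 0.03 w 0.0512 F [-0.3 -0.5 -1.1] j7 -0.31
TURN [ 0.   0.  -0.3] DP after [ -0.7   0.2 185. ] DP before [-7.00e-01  1.00e-01  1.85e+02] rows 3.0
```

View pics/w36.png

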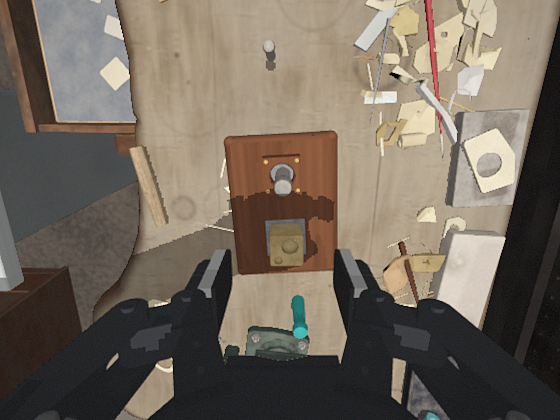

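View pics/t36c.png

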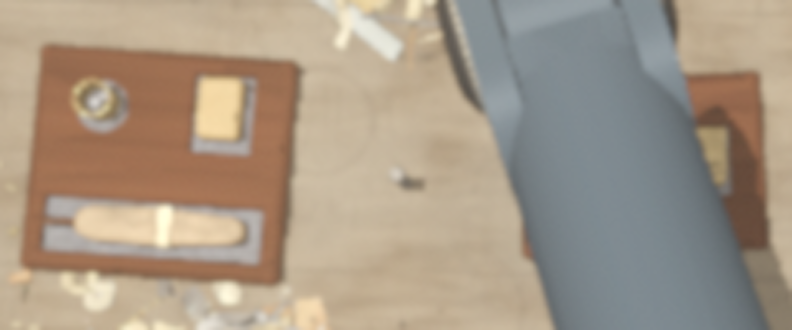

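View pics/s36c.png

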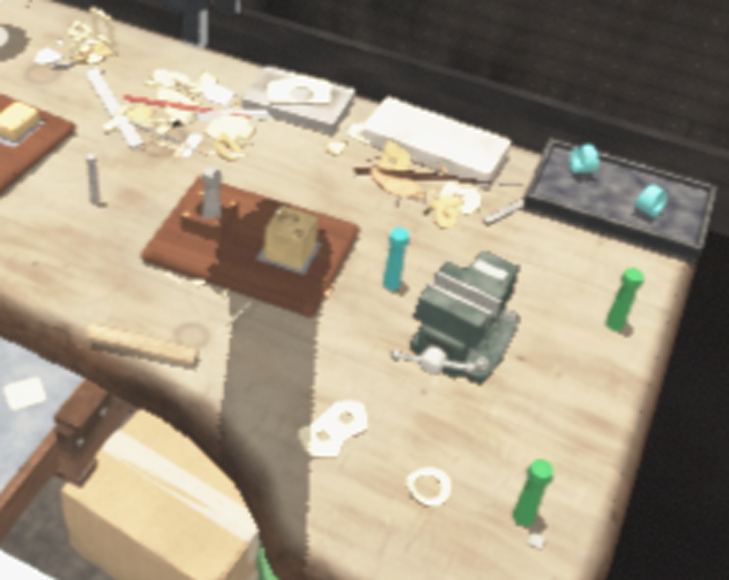

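```bash
python3 -c "
from m2 import *
t=dict(np.load('pics/t36.npz')); w=dict(np.load('pics/w36.npz')); w25=dict(np.load('pics/w25.npz'))
crop('w36',(215,120,345,285),3.6,'w36c'); crop('w25',(235,60,440,280),2.7,'w25c')
g=lambda x,y,z:ray(t,90+x/3.3,160+y/3.3,z)[:2]*1000
th=np.radians(-2.7);R=np.array([[np.cos(th),-np.sin(th)],[np.sin(th),np.cos(th)]]);o=np.array([534.5,337.1])
L=lambda p:np.round(R.T@(p-o),1)
print('wax',L(np.mean([g(*p,.032) for p in [(198,76),(242,79),(239,139),(194,138)]],0)),'tube',L(g(95,100,.044)),'clamp',L(g(45,220,.02)),L(g(245,234,.02)))
print('pocket',L(np.mean([g(*p,.014) for p in [(198,76),(256,80),(250,156),(192,151)]],0)))
"
```

```text
wax [ 41.2 -46.5] tube [39.1 41.2] clamp [-49.8  77. ] [-49.9 -72. ]
pocket [ 38.2 -47. ]
```

View pics/w36c.png

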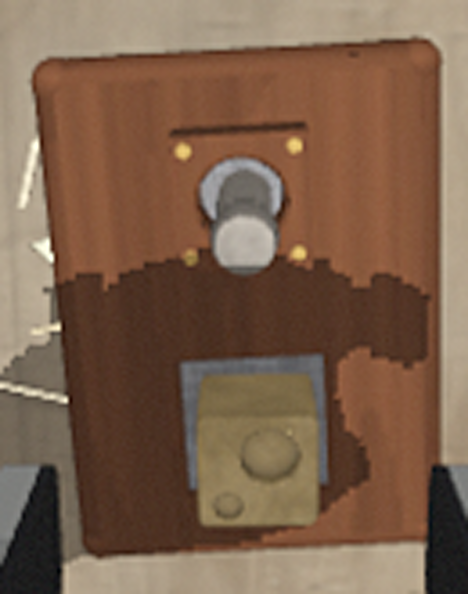

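View pics/w25c.png

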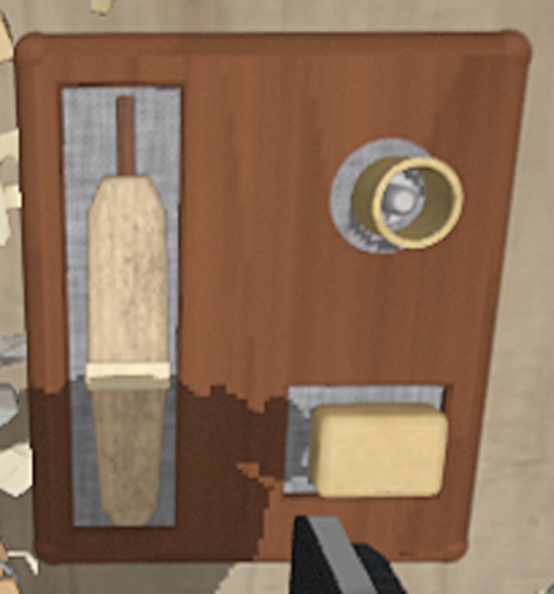

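```bash
python3 -c "
from m2 import *
w=dict(np.load('pics/w36.npz'))
g=lambda x,y,z:np.round(ray(w,215+x/3.6,120+y/3.6,z)[:2]*1000,1)
print('block',np.mean([g(*p,.051) for p in [(199,415),(320,415),(318,525),(200,525)]],0),'punch head',g(244,245,.088),'bore',g(241,202,.036))
print('thin',ray(w,269,46,.064))
print('pocket',np.mean([g(*p,.016) for p in [(181,364),(324,354),(327,482),(190,490)]],0))
"
```

```text
block [545.175 -66.175] punch head [539.   20.3] bore [538.2  20.8]
thin [0.52459378 0.15082244 0.064     ]
pocket [544.325 -64.775]
```

All five are within about 4 mm of their places, the thin punch hasn't moved, and the gripper is clear and at rest.

```bash
python3 -c "
from h import *
s=r.sense(); print(s['time'],np.abs(s['joint_velocities']).max()); print(r.job_done())"
```

```text
41.475 0.004845294765316966
the job is handed in; nothing more can be done
None
```

Both kits are made up and the job was handed in at 41.5 s; no verdict is reported. In the ring tray I laid the clamp in the groove and the wax in its pocket, and stood the tube over the pin. In the doming tray I set the dapping block in the square pocket and stood the steel thick punch in the bored stand.

My last camera checks gave these positions:

| Item | Found | Target |
|---|---|---|
| Clamp, ring tray frame | (-50, +2) mm | (-50, 0) mm |
| Wax, ring tray frame | (41, -46.5) mm | (40, -45) mm |
| Tube, ring tray frame | (39, 41) mm | (40, 45) mm |
| Dapping block | about 2 mm from the pocket centre | pocket centre |
| Thick punch | head about 1 mm off the bore axis, upright | bore axis |

- **Thin punch:** it is still standing, within about 2 mm of its first position.
- **Forces:** readings stayed around 6 N or less, and the gripper was open and about 0.2 m clear at hand-in.
- **Not directly checked:** there is no depth view, so how low each piece sits comes from its release height and how it looks in the pictures.
- **Disagreement:** the doming tray's yaw came out between 1.3° and 4° depending on the method, which put the bore up to about 5 mm apart. I used the bore position measured directly in three pictures.

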